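# Stack the tea cup covers and put the cups on the desk warmer

## Robot

A 7-joint arm with a two-finger parallel gripper is mounted at the origin on the work surface. World frame = base frame: x ahead of the robot, y to its left, z up, the work surface at z = 0. Lengths are in m, angles in rad, forces in N, time in s.
With the tool pointing down it reaches from about 0.4 to 0.85 m from the base axis. Payload 4.5 kg.
Tool frame: the origin (TCP) lies on the centre line of the jaws, within the pads' length; the fingertips stand 14 mm ahead of it and the grasp point (between the pads) lies 5 mm behind it (arm.tip_reach is the distance from the TCP to the fingertips, in m); z points along the fingers, y is the line along which they close (so a half turn about z gives the same grasp; the last joint's range is limited). The gripper opens to 88 mm and grips with 3 to 60 N. Pads are 18 mm wide; open, the fingers measure 123 mm over their backs; the gripper's body (75 mm by 187 mm) begins 45 mm behind the grasp point.
Start: joints at [1.15, 0.689, -0.195, 1.565, 0.157, 0.902, -0.215], TCP at [0.275, -0.561, 0.253] pointing down, gripper open.
Joint ranges: [-3.01, 3.01], [-0.46, 2.08], [-1.47, 1.51], [0.13, 2.56], [-1, 4.14], [0.04, 2.09], [-2.66, 2.66]. Speed limits (rad/s): [2.57, 2.57, 3.14, 3.14, 3.14, 3.14, 3.14].

## Interface

Orientations are given as a rotation vector (axis times angle).
In Python, from plant import arm gives the robot as it stands.
- The arm moves only by the shell command python3 drive.py [FORCE], which reads ROWS from standard input. ROWS is one flat JSON list of numbers that holds 1 to 10 rows one after another, with no inner brackets; each row has 7 numbers: a rotation vector rx, ry, rz in rad, then dx, dy, dz in units of 50 mm, then the finger opening in m; each row is the pose to reach, as a shift and turn from the pose commanded when the command began, along the tool's axes at that moment; what a row does not reach only later rows make up. A row lasts 1/12 s, in which the tool goes at most 0.0417 m and 0.125 rad, less where a joint would pass 70% of its speed; a pose out of reach is approached as far as the arm can. The fingers move at their own pace and stop on an object; FORCE is the grip in N (left out, the last holds). Time passes only in rows, so rows that do not move let the fingers close. It prints the time, the measured TCP pose, the force, the opening and the grip force at its end. Input that does not fit is refused with a message, and nothing moves.
- arm.state(): the state, without advancing time (a new reading comes with each control period).
- arm.camera(name): name is "scene" or "top" or "wrist"; returns the picture (420x560x3 uint8, blue, green, red); there is no depth.
- arm.calibration(name): a dict with "vertical_fov" (degrees; the focal length in pixels is half the picture's height over the tangent of half this angle, whatever the lens; pixels are square), "cx", "cy" (the principal point, pixels), "dist_coeffs" ([k1, k2, p1, p2, k3] as OpenCV has them; the pictures are not rectified), "extrinsics" (4x4, takes a point from world to camera coordinates); the wrist camera has in their place "mount" (4x4, takes a point from camera to tool coordinates, whose origin is the TCP and whose axes are the flange's). Camera axes: x right, y down, z forward; pixel columns grow to the right and rows downward; lengths in m; the calibration is good to about 2 mm. A picture is of the moment at which its call begins: read the wrist's pose just before it. calibration takes no time and is no camera call.
- arm.job_done(): hands the job in; it is judged then, once.
The state is a dict: "clock": time; "joint_pos": joint angles; "qd": joint speeds; "tau": joint torques, N m; "tcp_pos": TCP position; "tool_rot": TCP orientation; "force": force on the tool from outside, world axes, zero at the start; "moment": the same for the moment, N m; "width": finger opening in m; "grasp_force": force on a finger pad.
Only numpy, scipy, OpenCV 4.12 (cv2) and the standard library are available. Lean on these libraries where they do the work, as an engineer would, in place of code of your own. Each camera call takes 0.05 s, during which the arm holds its last target. There are 200 camera calls.

## Task

Keep the tea warm for the call: nest all the domed cup covers, upside down as they lie, one inside the other in a single level pile in the middle of the cork coaster, and stand every cup upright on the black glass of the warming plate, each wholly on the glass. Once all the cups stand on it, press the warmer's push button fully down and let it come up again. Leave the other things on the desk where they are.

Things in the scene. Friction and masses are not known exactly. Their poses are not given: they have to be found in the camera images.
- cover0: white porcelain cup cover, a dome 66 mm across, 27 mm high, wall 3.5 mm, lying upside down like a little bowl on a solid foot (32 mm across, 7 high). 4 to 6, all alike; None if absent. Origin: centre of the underside as it lies, z up. Outer radius 18 mm at z 7 mm, 27 at 15, 30.5 at 20, 33 at the rim (z 27). Flat inner floor, radius 19, at z 11: a nested cover stands on it, 11 mm higher. About 70 g
- cover1: white porcelain cup cover, a dome 66 mm across, 27 mm high, wall 3.5 mm, lying upside down like a little bowl on a solid foot (32 mm across, 7 high). 4 to 6, all alike; None if absent. Origin: centre of the underside as it lies, z up. Outer radius 18 mm at z 7 mm, 27 at 15, 30.5 at 20, 33 at the rim (z 27). Flat inner floor, radius 19, at z 11: a nested cover stands on it, 11 mm higher. About 70 g
- cover2: white porcelain cup cover, a dome 66 mm across, 27 mm high, wall 3.5 mm, lying upside down like a little bowl on a solid foot (32 mm across, 7 high). 4 to 6, all alike; None if absent. Origin: centre of the underside as it lies, z up. Outer radius 18 mm at z 7 mm, 27 at 15, 30.5 at 20, 33 at the rim (z 27). Flat inner floor, radius 19, at z 11: a nested cover stands on it, 11 mm higher. About 70 g
- cover3: white porcelain cup cover, a dome 66 mm across, 27 mm high, wall 3.5 mm, lying upside down like a little bowl on a solid foot (32 mm across, 7 high). 4 to 6, all alike; None if absent. Origin: centre of the underside as it lies, z up. Outer radius 18 mm at z 7 mm, 27 at 15, 30.5 at 20, 33 at the rim (z 27). Flat inner floor, radius 19, at z 11: a nested cover stands on it, 11 mm higher. About 70 g
- cover4: white porcelain cup cover, a dome 66 mm across, 27 mm high, wall 3.5 mm, lying upside down like a little bowl on a solid foot (32 mm across, 7 high). 4 to 6, all alike; None if absent. Origin: centre of the underside as it lies, z up. Outer radius 18 mm at z 7 mm, 27 at 15, 30.5 at 20, 33 at the rim (z 27). Flat inner floor, radius 19, at z 11: a nested cover stands on it, 11 mm higher. About 70 g
- cover5: white porcelain cup cover, a dome 66 mm across, 27 mm high, wall 3.5 mm, lying upside down like a little bowl on a solid foot (32 mm across, 7 high). 4 to 6, all alike; None if absent. Origin: centre of the underside as it lies, z up. Outer radius 18 mm at z 7 mm, 27 at 15, 30.5 at 20, 33 at the rim (z 27). Flat inner floor, radius 19, at z 11: a nested cover stands on it, 11 mm higher. About 70 g
- cup0: white porcelain tea cup without a handle, 62 mm high, 62 mm across from 32 mm above its underside up to the rim, narrowing to a foot 44 mm across; wall 4 mm. 2 or 3, all alike, upright on the desk; None if absent. Origin: centre of its underside, z up. About 160 g
- cup1: white porcelain tea cup without a handle, 62 mm high, 62 mm across from 32 mm above its underside up to the rim, narrowing to a foot 44 mm across; wall 4 mm. 2 or 3, all alike, upright on the desk; None if absent. Origin: centre of its underside, z up. About 160 g
- cup2: white porcelain tea cup without a handle, 62 mm high, 62 mm across from 32 mm above its underside up to the rim, narrowing to a foot 44 mm across; wall 4 mm. 2 or 3, all alike, upright on the desk; None if absent. Origin: centre of its underside, z up. About 160 g
- coaster: a round cork-topped wooden coaster 96 mm across and 8 mm thick, fixed to the desk. Origin: centre of its underside; z up, its top at z = 8 mm
- warmer: electric cup-warming plate, fixed: an aluminium slab 150 mm (x) by 345 mm (y), 22 mm high. A black glass plate, 122 mm (x) by 250 mm (y), fills its +y end; a control panel with a push button its -y end. Origin: centre of its underside; x along the short side, y along the long side, z up. Room for three cups in a row along y
- plate (a point): the centre of the black glass, on its top surface (22 mm above the desk); axes as the warmer's: the glass runs 61 mm either way in x and 125 mm either way in y
- power_top (a point): the centre of the top of the warmer's round push button (30 mm across), 32 mm above the desk when up; it is 130 mm from the warmer's centre towards -y
- power (a joint): travel of the push button in m: 0 = up, 0.006 = fully down; a spring pushes it back up; about 5 N holds it fully down
- earbuds: a white earbud case 46 x 60 x 24 mm; not part of the job, to be left where it is. Origin: centre of its underside
- stapler: a black stapler 125 x 34 mm, 54 mm high, lying along its x; not part of the job, to be left where it is. Origin: centre of its underside

How it is judged:
By the outcome, as a careful person would: the job done as asked, in the order asked, and still so for the second after the job is handed in, with the robot touching nothing.
Of cover0, cover1, cover2, cover3, cover4, cover5 only 4 to 6 are there at a start; the rules pass over those that are not, and their reading is None.
Of cup0, cup1, cup2 only 2 to 3 are there at a start; the rules pass over those that are not, and their reading is None.
At some moment in a run one of cup0, cup1, cup2 may be knocked a few centimetres aside while the robot is not near it.
Once in a run the grip may slacken for a moment while it holds something.
It also fails if it takes over 208 s, if anything falls off the work surface, if the arm or the gripper's body presses on something with over 40 N, if the wrist force passes 120 N, or if a joint passes its speed limit or range.

## Working session

There is one attempt and no reset: what is moved stays moved. The work goes in short steps, Python scripts to look and compute and a shell command to move; the robot and the scene stay as the last step left them, time stands still between calls to the robot, and variables do not carry over. Pictures are saved under pics/ and viewed, at most 14 in all, crops included, and the job is handed in when it is done.

```bash
ls; mkdir -p pics
python3 - <<'E'
from plant import arm
import cv2
s=arm.state(); print(s)
for n in("scene","top","wrist"):
    cv2.imwrite(f"pics/{n}0.png",arm.camera(n)); print(n,arm.calibration(n))
E
```

```text
drive.py
pics
plant.py
{'clock': 0.0, 'joint_pos': array([ 1.1498342 ,  0.69000903, -0.19451043,  1.56632841,  0.15733081,
        0.90247429, -0.21510626]), 'qd': array([ 0.00258781,  0.00026826, -0.00145413,  0.00135357, -0.0009089 ,
       -0.00216741, -0.00034911]), 'tau': array([ 7.39583338e-04, -5.27564228e+01, -1.26647919e+00, -1.53427756e+01,
       -5.25984087e-02,  6.71401926e-03,  1.61632479e-04]), 'tcp_pos': array([ 0.27421982, -0.56096912,  0.25189844]), 'tool_rot': array([-3.05900316e+00, -7.07949109e-01,  8.75847730e-04]), 'force': array([ 0.54668554, -0.41966493,  0.32400295]), 'moment': array([-0.03165029,  0.00687535,  0.00096279]), 'grasp_force': 0.0, 'width': 0.08808977677002558}
scene {'vertical_fov': 43.00111321132883, 'cx': 281.68322108948246, 'cy': 208.83929943253082, 'dist_coeffs': array([-0.1022537,  0.       ,  0.       ,  0.       ,  0.       ]), 'extrinsics': array([[ 0.28612208,  0.95817418, -0.0060337 , -0.15690754],
       [ 0.74453016, -0.22628047, -0.62807005, -0.37719594],
       [-0.60316581,  0.17521244, -0.77813341,  1.63523514],
       [ 0.     
[... 382 characters left out ...]
1,  0.02080093, -0.98149436,  1.02947467],
       [ 0.        ,  0.        ,  0.        ,  1.        ]])}
wrist {'vertical_fov': 58.67974353624655, 'cx': 280.21475139039563, 'cy': 209.36639947771235, 'dist_coeffs': array([-0.00310956,  0.        ,  0.        ,  0.        ,  0.        ]), 'mount': array([[ 4.19109560e-04, -9.60637351e-01, -2.77805156e-01,
         6.97456289e-02],
       [ 9.99999248e-01,  8.23169023e-05,  1.22399655e-03,
         8.49861744e-04],
       [-1.15294875e-03, -2.77805460e-01,  9.60636662e-01,
        -1.31496374e-01],
       [ 0.00000000e+00,  0.00000000e+00,  0.00000000e+00,
         1.00000000e+00]])}
```
View pics/top0.png

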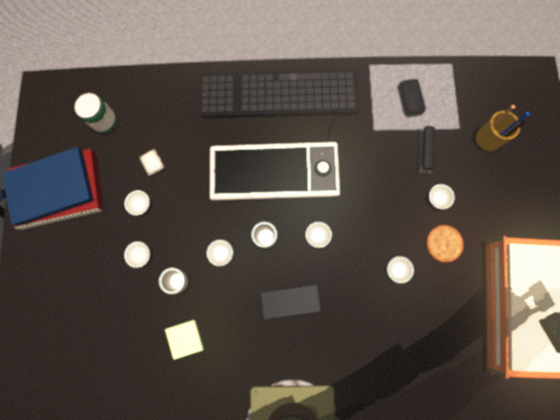

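View pics/scene0.png

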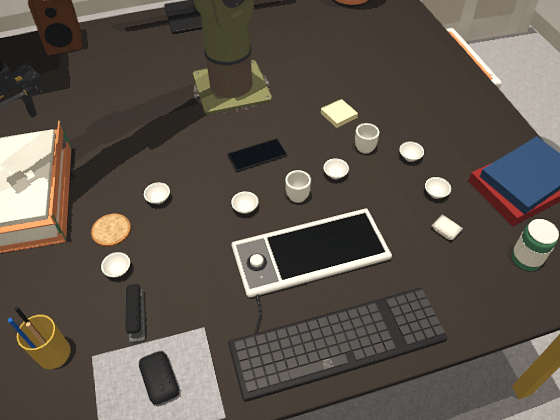

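The top view shows six covers at about (137,203), (137,254), (219,252), (318,234), (400,269) and (441,196). Two cups are at (173,281) and (264,235), the coaster is at (445,243), and the warmer's button is at (323,168). The scene view agrees, with the cups at (298,186) and (367,138).

Create h.py:
```python
import cv2, numpy as np
from scipy.spatial.transform import Rotation as R
from plant import arm
def cam(name, st=None):
    c=arm.calibration(name); f=210/np.tan(np.radians(c["vertical_fov"])/2)
    K=np.array([[f,0,c["cx"]],[0,f,c["cy"]],[0,0,1]])
    if name=="wrist":
        T=np.eye(4); T[:3,:3]=R.from_rotvec(st["tool_rot"]).as_matrix(); T[:3,3]=st["tcp_pos"]
        E=np.linalg.inv(T@c["mount"])
    else: E=c["extrinsics"]
    return K,c["dist_coeffs"],E
def ground(px,z,C):
    K,d,E=C; p=cv2.undistortPoints(np.array(px,float).reshape(-1,1,2),K,d).reshape(-1,2)
    r=np.c_[p,np.ones(len(p))]@E[:3,:3]; o=-E[:3,:3].T@E[:3,3]
    return (o+r*((z-o[2])/r[:,2])[:,None])[:,:2]
def pix(P,C):
    K,d,E=C; return cv2.projectPoints(np.array(P,float).reshape(-1,3),cv2.Rodrigues(E[:3,:3])[0],E[:3,3],K,d)[0].reshape(-1,2)
def circ(xy):  # least-squares circle
    A=np.c_[2*xy,np.ones(len(xy))]; s=np.linalg.lstsq(A,(xy**2).sum(1),rcond=None)[0]
    return s[:2],np.sqrt(s[2]+s[0]**2+s[1]**2)
def white(im,v=95,s=70):
    h=cv2.cvtColor(im,cv2.COLOR_BGR2HSV); return ((h[...,2]>v)&(h[...,1]<s)).astype(np.uint8)
def orange(im):
    h=cv2.cvtColor(im,cv2.COLOR_BGR2HSV); return ((h[...,0]<20)&(h[...,1]>110)&(h[...,2]>80)).astype(np.uint8)
def blobs(m,z,C,lo=150,hi=1e9):
    out=[]
    for c in cv2.findContours(m,cv2.RETR_EXTERNAL,cv2.CHAIN_APPROX_NONE)[0]:
        a=cv2.contourArea(c)
        if lo<a<hi:
            c=cv2.convexHull(c).reshape(-1,2); c0,r=circ(ground(c,z,C)); out.append((c.mean(0).round(),a,c0.round(4),round(r,4)))
    return out
```

Run:
```python
from h import *
for n in("top","scene"):
    im=cv2.imread(f"pics/{n}0.png"); C=cam(n)
    print(n,-C[2][:3,:3].T@C[2][:3,3])
    for z,m in((.027,white(im)),(.062,white(im)),(.008,orange(im))):
        print(z); [print(*b) for b in blobs(m,z,C,150,9000)]
```

```text
top [ 0.32786404 -0.01483916  1.11215872]
0.027
[293. 383.] 178.0 [ 0.0554 -0.0014] 0.0713
[183. 340.] 840.5 [0.2221 0.2661] 0.0488
[174. 281.] 600.0 [0.3675 0.2987] 0.0365
[400. 268.] 599.0 [ 0.3852 -0.2816] 0.0358
[525. 297.] 5715.5 [ 0.2812 -0.6275] 0.1648
[137. 255.] 549.0 [0.4362 0.3953] 0.0358
[219. 254.] 579.0 [0.4374 0.1781] 0.0359
[319. 236.] 579.5 [ 0.4793 -0.0768] 0.0359
[264. 234.] 557.0 [0.4827 0.063 ] 0.0354
[ 57. 219.] 159.0 [0.8007 0.6642] 0.2899
[136. 202.] 509.0 [0.5745 0.4021] 0.0357
[442. 197.] 530.5 [ 0.5728 -0.4036] 0.0357
[150. 161.] 399.0 [0.6851 0.3677] 0.0349
[282. 166.] 7159.0 [0.6454 0.0341] 0.1652
[105. 119.] 275.5 [0.8224 0.5202] 0.0405
[ 88. 105.] 531.5 [0.8605 0.5628] 0.0403
[416.  96.] 5579.5 [ 0.8606 -0.3535] 0.1396
0.062
[293. 383.] 178.0 [ 0.0642 -0.0018] 0.069
[183. 340.] 840.5 [0.2255 0.257 ] 0.0473
[174. 281.] 600.0 [0.3662 0.2886] 0.0353
[400. 268.] 599.0 [ 0.3834 -0.273 ] 0.0347
[525. 297.] 5715.5 [ 0.2827 -0.6077] 0.1595
[137. 255.] 549.0 [0.4327 0.3821] 0.0347
[219. 254.] 579.0 [0.4339 0.1719] 0.0347
[319. 236.] 579.5 [ 0.4744 -0.0748] 0.034
[... 1755 characters left out ...]
0.7183 0.3466] 0.0346
[311. 255.] 8227.0 [0.6792 0.0272] 0.1697
[245. 203.] 456.0 [ 0.5111 -0.0807] 0.0335
[155. 192.] 426.5 [ 0.4206 -0.2782] 0.0335
[438. 188.] 417.5 [0.6029 0.3815] 0.0337
[298. 186.] 660.0 [0.4979 0.054 ] 0.045
[336. 167.] 387.0 [0.4706 0.1648] 0.0335
[411. 150.] 359.5 [0.4699 0.3732] 0.0348
[ 34. 165.] 4448.5 [ 0.2556 -0.6238] 0.167
[368. 139.] 578.5 [0.3885 0.2746] 0.0502
[337. 109.] 415.0 [0.2711 0.2486] 0.0447
[108.  13.] 1302.0 [-0.5657 -0.256 ] 0.2064
[21. 26.] 1074.5 [-0.5581 -0.6575] 0.1367
0.008
[ 37. 243.] 400.0 [ 0.4346 -0.5977] 0.0723
[110. 227.] 985.5 [ 0.4558 -0.4073] 0.0498
[506. 194.] 930.0 [0.6294 0.6068] 0.1112
[ 52. 181.] 1557.5 [ 0.2263 -0.5982] 0.1846
```

The rows are not in the units I measure in: shifts go in units of 50 mm. I convert before sending: 0.052 m is 1.04, 0.229 m is 4.58.

```bash
echo '[0, 0, -1.116, 4.58, -1.16, 1.04, 0.088, 0, 0, -1.116, 4.58, -1.16, 1.04, 0.088, 0, 0, -1.116, 4.58, -1.16, 1.04, 0.088, 0, 0, -1.116, 4.58, -1.16, 1.04, 0.088, 0, 0, -1.116, 4.58, -1.16, 1.04, 0.088, 0, 0, -1.116, 4.58, -1.16, 1.04, 0.088, 0, 0, -1.116, 4.58, -1.16, 1.04, 0.088, 0, 0, -1.116, 4.58, -1.16, 1.04, 0.088, 0, 0, -1.116, 4.58, -1.16, 1.04, 0.088, 0, 0, -1.116, 4.58, -1.16, 1.04, 0.088]' | python3 drive.py 15
cat >> h.py <<'E'
def wrist(tag=None):
    st=arm.state(); im=arm.camera("wrist")
    if tag: cv2.imwrite(f"pics/{tag}.png",im)
    return st,im,cam("wrist",st)
def look(z,kind="white",rr=(.025,.045),tag=None):
    st,im,C=wrist(tag); p=st["tcp_pos"]; Rm=R.from_rotvec(st["tool_rot"]).as_matrix()
    print("t",round(st["clock"],2),"tcp",p.round(4),"yaw",Rm[:2,0].round(3),"w",round(st["width"],4),"g",round(st["grasp_force"],1),"F",st["force"].round(1))
    for b in blobs(white(im) if kind=="white" else orange(im),z,C,1000):
        if rr[0]<b[3]<rr[1]:
            d=np.array([*(b[2]-p[:2]),0]); print(*b,"tool dxy",(Rm.T@d)[:2].round(4))
E
python3 - <<'E'
from h import *
look(.008,"orange",(.03,.07),"w1")
print(arm.state()["joint_pos"].round(2))
E
```

```text
clock: 0.98
tcp_pos: [0.4546, -0.4086, 0.2002]
tool_rot: [-2.217, -2.224, -0.0]
force: [0.1, 0.0, -0.4]
width: 0.0882
grasp_force: 0.0
t 0.98 tcp [ 0.4546 -0.4086  0.2002] yaw [-0.003  1.   ] w 0.0882 g 0.0 F [ 0.1  0.  -0.4]
[529. 342.] 1537.0 [ 0.6942 -0.5739] 0.0395 tool dxy [-0.166   0.2391]
[ 33. 341.] 1500.5 [ 0.2111 -0.5755] 0.0396 tool dxy [-0.1661 -0.244 ]
[226. 302.] 1963.5 [ 0.3984 -0.5371] 0.0454 tool dxy [-0.1283 -0.0566]
[275. 182.] 8710.5 [ 0.45   -0.4095] 0.0475 tool dxy [-0.0009 -0.0046]
[ 0.92  0.76 -0.47  1.65  0.43  0.83  0.26]
```

View pics/w1.png

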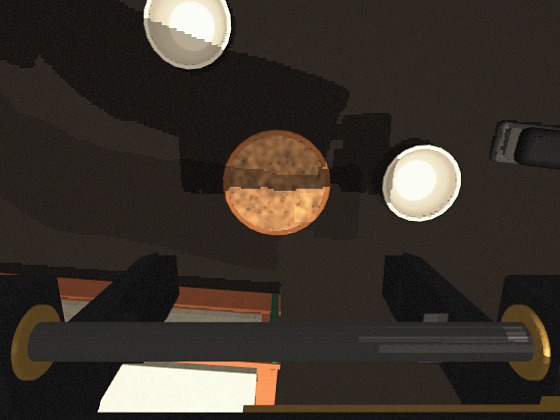

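The wrist view shows the coaster at (275,182), cover A at (422,183) and cover B at (188,25). The file box is below the fingers.

```bash
python3 - <<'E'
from h import *
look(.027,tag="w2")
E
echo '[0, 0, 0, 0.06, 1.2, 0, 0.088, 0, 0, 0, 0.06, 2.4, 0, 0.088, 0, 0, 0, 0.06, 2.4, 0.4, 0.088, 0, 0, 0, 0.06, 2.4, 0.4, 0.088]' | python3 drive.py
python3 - <<'E'
from h import *
look(.027,tag="w3")
E
```

```text
t 1.03 tcp [ 0.4545 -0.4088  0.2003] yaw [0.003 1.   ] w 0.0876 g 0.0 F [ 0.3 -1.4  0.1]
[421. 183.] 4630.0 [ 0.5709 -0.4044] 0.0326 tool dxy [0.0047 0.1163]
[189.  40.] 4993.5 [ 0.3838 -0.2826] 0.0324 tool dxy [ 0.126  -0.0711]
clock: 1.42
tcp_pos: [0.5813, -0.401, 0.177]
tool_rot: [-2.217, -2.224, -0.01]
force: [-0.9, 0.9, -1.1]
width: 0.0878
grasp_force: 0.0
t 1.42 tcp [ 0.5813 -0.401   0.177 ] yaw [-0.003  1.   ] w 0.0878 g 0.0 F [-0.9  0.9 -1.1]
[266. 195.] 5264.5 [ 0.5711 -0.4044] 0.0327 tool dxy [-0.0034 -0.0102]
[29. 40.] 2979.0 [ 0.3911 -0.2868] 0.0273 tool dxy [ 0.1147 -0.1899]
```

```bash
echo '[0, 0, 0, 0, 0, 0, 0.088, 0, 0, 0, 0, 0, 0, 0.088, 0, 0, 0, 0, 0, 0, 0.088]' | python3 drive.py
python3 - <<'E'
from h import *
look(.027)
E
```

```text
clock: 1.72
tcp_pos: [0.5734, -0.4071, 0.1817]
tool_rot: [2.224, 2.218, -0.002]
force: [0.2, 1.1, -0.2]
width: 0.0879
grasp_force: 0.0
t 1.72 tcp [ 0.5734 -0.4071  0.1817] yaw [0.003 1.   ] w 0.0879 g 0.0 F [ 0.2  1.1 -0.2]
[277. 185.] 5199.5 [ 0.5711 -0.4045] 0.0327 tool dxy [ 0.0026 -0.0023]
[36. 45.] 3579.5 [ 0.3891 -0.2877] 0.0278 tool dxy [ 0.1189 -0.1847]
```

In the tool's units: 0.149 m is 2.98, 0.0026 m is 0.052.

```bash
echo '[0, 0, 0, 0.052, -0.046, 0.8, 0.088, 0, 0, 0, 0.052, -0.046, 1.6, 0.088, 0, 0, 0, 0.052, -0.046, 2.3, 0.088, 0, 0, 0, 0.052, -0.046, 2.8, 0.088, 0, 0, 0, 0.052, -0.046, 2.98, 0.088, 0, 0, 0, 0.052, -0.046, 2.98, 0.088, 0, 0, 0, 0.052, -0.046, 2.98, 0.05, 0, 0, 0, 0.052, -0.046, 2.98, 0.05, 0, 0, 0, 0.052, -0.046, 2.98, 0.05, 0, 0, 0, 0.052, -0.046, 2.98, 0.05]' | python3 drive.py 15
echo '[0, 0, 0, 0, 0, 0, 0.05, 0, 0, 0, 0, 0, 0, 0.05, 0, 0, 0, 0, 0, -0.4, 0.05, 0, 0, 0, 0, 0, -0.6, 0.05, 0, 0, 0, 0, 0, -0.6, 0.05]' | python3 drive.py
python3 - <<'E'
from h import *
look(.05,tag="w4")
E
```

```text
clock: 2.6
tcp_pos: [0.5733, -0.4039, 0.0337]
tool_rot: [2.22, 2.219, 0.001]
force: [-0.6, 0.0, 3.3]
width: 0.0636
grasp_force: 6.8
clock: 3.02
tcp_pos: [0.5745, -0.4041, 0.0648]
tool_rot: [2.218, 2.217, 0.003]
force: [-0.6, -1.2, -1.6]
width: 0.0626
grasp_force: 15.0
t 3.02 tcp [ 0.5745 -0.4041  0.0648] yaw [0. 1.] w 0.0626 g 15.0 F [-0.6 -1.2 -1.6]
[282. 256.] 15710.5 [ 0.5735 -0.4081] 0.0342 tool dxy [-0.004 -0.001]
[468. 172.] 1282.5 [ 0.6543 -0.3601] 0.0271 tool dxy [0.044  0.0798]
```

View pics/w4.png

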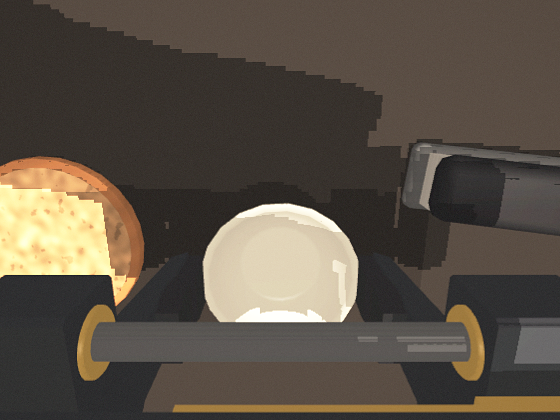

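The cover is held level in the jaws (rim around (281,275)). Next I'll carry it to the coaster.

In the tool's units: -0.1245 m is -2.49, 0.022 m is 0.44.

```bash
echo '[0, 0, 0, -0.108, -0.6, 0, 0.05, 0, 0, 0, -0.108, -1.3, 0, 0.05, 0, 0, 0, -0.108, -2, 0, 0.05, 0, 0, 0, -0.108, -2.4, 0, 0.05, 0, 0, 0, -0.108, -2.49, 0, 0.05, 0, 0, 0, -0.108, -2.49, 0, 0.05, 0, 0, 0, -0.108, -2.49, 0.24, 0.05, 0, 0, 0, -0.108, -2.49, 0.42, 0.05, 0, 0, 0, -0.108, -2.49, 0.44, 0.05, 0, 0, 0, -0.108, -2.49, 0.44, 0.05]' | python3 drive.py
echo '[0, 0, 0, 0, 0, 0, 0.05, 0, 0, 0, 0, 0, 0, 0.088, 0, 0, 0, 0, 0, 0, 0.088, 0, 0, 0, 0, 0, 0, 0.088, 0, 0, 0, 0, 0, -0.8, 0.088, 0, 0, 0, 0, 0, -1.6, 0.088, 0, 0, 0, 0, 0, -2.4, 0.088, 0, 0, 0, 0, 0, -2.76, 0.088, 0, 0, 0, 0, 0, -2.76, 0.088, 0, 0, 0, 0, 0, -2.76, 0.088]' | python3 drive.py
python3 - <<'E'
from h import *
look(.035)
look(.008,"orange",(.03,.07),"w5")
E
```

```text
clock: 3.9
tcp_pos: [0.4509, -0.4082, 0.0391]
tool_rot: [2.217, 2.222, 0.003]
force: [1.0, -0.8, 2.7]
width: 0.0627
grasp_force: 15.1
clock: 4.73
tcp_pos: [0.4481, -0.4089, 0.1784]
tool_rot: [2.221, 2.22, -0.0]
force: [-1.4, 0.1, 0.2]
width: 0.0885
grasp_force: 0.0
t 4.73 tcp [ 0.4481 -0.4089  0.1784] yaw [0. 1.] w 0.0885 g 0.0 F [-1.4  0.1  0.2]
[280. 197.] 5406.5 [ 0.4494 -0.4088] 0.0323 tool dxy [0.0001 0.0013]
[194.  40.] 5108.0 [ 0.3854 -0.2841] 0.0317 tool dxy [ 0.1248 -0.0627]
t 4.78 tcp [ 0.4472 -0.4084  0.1771] yaw [0. 1.] w 0.0878 g 0.0 F [-0.4  0.6  0.2]
[530. 342.] 1639.5 [ 0.6703 -0.558 ] 0.0361 tool dxy [-0.1495  0.2231]
[ 32. 343.] 1637.0 [ 0.2218 -0.5595] 0.0379 tool dxy [-0.1511 -0.2254]
[217. 308.] 2051.0 [ 0.3942 -0.5446] 0.0546 tool dxy [-0.1362 -0.053 ]
[288. 184.] 10101.5 [ 0.4497 -0.4093] 0.0477 tool dxy [-0.0009  0.0025]
```

In the tool's units: 0.1255 m is 2.51, 0.035 m is 0.7.

```bash
echo '[0, 0, 0, 0.7, -0.36, 0, 0.088, 0, 0, 0, 1.4, -0.72, 0, 0.088, 0, 0, 0, 2.1, -1.08, 0, 0.088, 0, 0, 0, 2.51, -1.28, 0, 0.088, 0, 0, 0, 2.51, -1.28, 0, 0.088, 0, 0, 0, 2.51, -1.28, 0, 0.088, 0, 0, 0, 2.51, -1.28, 0, 0.088]' | python3 drive.py
python3 - <<'E'
from h import *
look(.027);look(.027)
E
```

```text
clock: 5.42
tcp_pos: [0.3842, -0.2836, 0.1769]
tool_rot: [-2.221, -2.221, 0.001]
force: [0.4, -0.5, 0.5]
width: 0.088
grasp_force: 0.0
t 5.42 tcp [ 0.3842 -0.2836  0.1769] yaw [0. 1.] w 0.088 g 0.0 F [ 0.4 -0.5  0.5]
t 5.47 tcp [ 0.3845 -0.284   0.177 ] yaw [0.001 1.   ] w 0.0882 g 0.0 F [0.5 0.3 0.4]
```

Run:
```python
from h import *
look(.027,rr=(0,1),tag="w6")
```

```text
t 5.52 tcp [ 0.3845 -0.2842  0.1771] yaw [0.002 1.   ] w 0.0883 g 0.0 F [-0.7 -0.4 -0.3]
[253. 314.] 207521.5 [ 0.3876 -0.2898] 0.2424 tool dxy [-0.0056  0.0031]
```

View pics/w6.png

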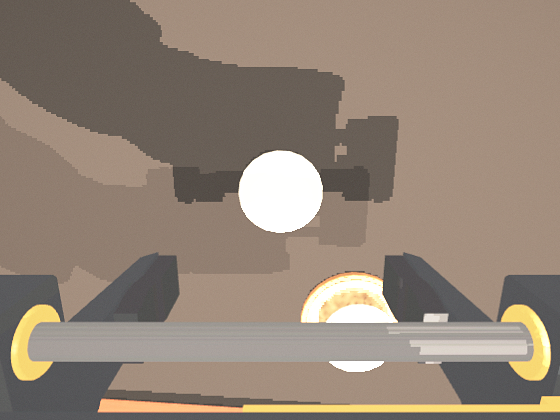

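Auto-exposure has brightened the desk, so the fixed mask fails. Cover B is at (281,191). I'll make the mask adaptive.

```bash
cat >> h.py <<'E'
def find(z,r0=.033,tol=.003,lim=.12,tag=None):
    """circles of radius ~r0 at height z in the wrist view, median over brightness thresholds"""
    st,im,C=wrist(tag); p=st["tcp_pos"]; Rm=R.from_rotvec(st["tool_rot"]).as_matrix(); L=[]
    print("t",round(st["clock"],2),"tcp",p.round(4),"w",round(st["width"],4),"g",round(st["grasp_force"],1))
    for v in range(80,250,10):
        for c in cv2.findContours(white(im,v,90),cv2.RETR_EXTERNAL,cv2.CHAIN_APPROX_NONE)[0]:
            a=cv2.contourArea(c)
            if a<800: continue
            (x,y),(u,w),_=cv2.fitEllipse(c)
            if min(u,w)/max(u,w)<.8 or abs(a/(np.pi*u*w/4)-1)>.06: continue
            c0,r=circ(ground(cv2.convexHull(c).reshape(-1,2),z,C))
            if abs(r-r0)<tol and np.linalg.norm(c0-p[:2])<lim: L.append([*c0,r,x,y])
    L=np.array(L)
    while len(L):
        k=np.linalg.norm(L[:,:2]-L[0,:2],axis=1)<.01; m=np.median(L[k],0)
        print(" at",m[:2].round(4),"r",m[2].round(4),"px",m[3:].round(),"n",k.sum(),"tool dxy",(Rm.T@[*(m[:2]-p[:2]),0])[:2].round(4)); L=L[~k]
E
python3 - <<'E'
from h import *
find(.027)
E
```

```text
t 5.57 tcp [ 0.3844 -0.2841  0.1772] w 0.0878 g 0.0
 at [ 0.3835 -0.2824] r 0.0328 px [280. 191.] n 10 tool dxy [ 0.0017 -0.001 ]
```

In the tool's units: 0.1437 m is 2.874, 0.138 m is 2.76.

```bash
echo '[0, 0, 0, 0.034, -0.02, 0.8, 0.088, 0, 0, 0, 0.034, -0.02, 1.6, 0.088, 0, 0, 0, 0.034, -0.02, 2.3, 0.088, 0, 0, 0, 0.034, -0.02, 2.76, 0.088, 0, 0, 0, 0.034, -0.02, 2.874, 0.088, 0, 0, 0, 0.034, -0.02, 2.874, 0.088, 0, 0, 0, 0.034, -0.02, 2.874, 0.05, 0, 0, 0, 0.034, -0.02, 2.874, 0.05, 0, 0, 0, 0.034, -0.02, 2.874, 0.05, 0, 0, 0, 0.034, -0.02, 2.874, 0.05]' | python3 drive.py 15
echo '[0, 0, 0, 0, 0, 0, 0.05, 0, 0, 0, 0, 0, -0.6, 0.05, 0, 0, 0, 0, 0, -1.2, 0.05, 0, 0, 0, -0.4, 0.2, -1.32, 0.05, 0, 0, 0, -1, 0.52, -1.32, 0.05, 0, 0, 0, -1.6, 0.84, -1.32, 0.05, 0, 0, 0, -2.2, 1.14, -1.32, 0.05, 0, 0, 0, -2.532, 1.32, -1.32, 0.05, 0, 0, 0, -2.532, 1.32, -1.32, 0.05, 0, 0, 0, -2.532, 1.32, -1.32, 0.05]' | python3 drive.py
echo '[0, 0, 0, 0, 0, 0, 0.05, 0, 0, 0, 0, 0, 0, 0.05]' | python3 drive.py
python3 - <<'E'
from h import *
find(.093)
E
```

```text
clock: 6.45
tcp_pos: [0.3838, -0.2821, 0.0353]
tool_rot: [2.22, 2.219, 0.002]
force: [-0.1, 0.2, 4.8]
width: 0.0641
grasp_force: 15.1
clock: 7.28
tcp_pos: [0.4486, -0.4088, 0.1001]
tool_rot: [2.224, 2.219, 0.0]
force: [-0.6, 1.1, -0.5]
width: 0.0638
grasp_force: 15.0
clock: 7.45
tcp_pos: [0.4484, -0.4064, 0.1001]
tool_rot: [-2.218, -2.222, 0.0]
force: [0.0, -0.6, -0.1]
width: 0.0638
grasp_force: 15.0
t 7.45 tcp [ 0.4484 -0.4064  0.1001] w 0.0638 g 15.0
 at [ 0.4477 -0.4003] r 0.0334 px [281. 258.] n 13 tool dxy [ 0.0061 -0.0007]
```

Run:
```python
from h import *
st,im,C=wrist("w7"); p=st["tcp_pos"]; print(p.round(4))
for v in (100,130,160,190):
    c=max((c for c in cv2.findContours(white(im,v,90),cv2.RETR_EXTERNAL,cv2.CHAIN_APPROX_NONE)[0] if abs(cv2.moments(c)["m10"]/max(cv2.moments(c)["m00"],1)-281)<30),key=cv2.contourArea)
    c=c.reshape(-1,2); c=c[c[:,1]<300]
    for z in(.093,.097): print(v,z,[x.round(4) for x in circ(ground(c,z,C))],c.min(0),c.max(0))
```

```text
[ 0.4486 -0.4065  0.1001]
100 0.093 [array([ 0.4477, -0.3985]), np.float64(0.0315)] [202 178] [358 299]
100 0.097 [array([ 0.4477, -0.3967]), np.float64(0.0306)] [202 178] [358 299]
130 0.093 [array([ 0.4478, -0.3985]), np.float64(0.0314)] [202 178] [358 299]
130 0.097 [array([ 0.4477, -0.3967]), np.float64(0.0305)] [202 178] [358 299]
160 0.093 [array([ 0.4478, -0.3984]), np.float64(0.0313)] [203 178] [358 299]
160 0.097 [array([ 0.4478, -0.3966]), np.float64(0.0304)] [203 178] [358 299]
190 0.093 [array([ 0.4478, -0.3983]), np.float64(0.0313)] [203 178] [358 299]
190 0.097 [array([ 0.4478, -0.3966]), np.float64(0.0304)] [203 178] [358 299]
```

View pics/w7.png

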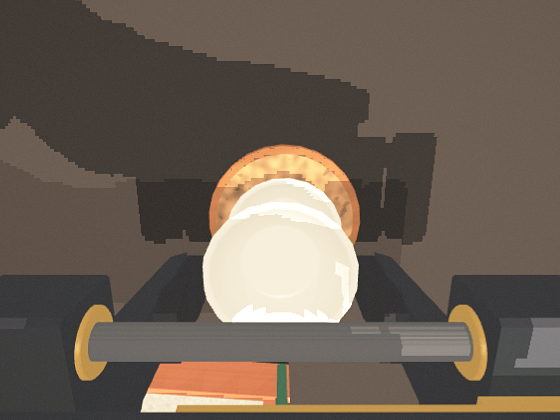

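Held cover B has its rim at (281,272), and the pile is visible behind it at (284,215). Lowering now.

```bash
echo '[0, 0, 0, -0.04, 0.02, 0.4, 0.05, 0, 0, 0, -0.04, 0.02, 0.76, 0.05, 0, 0, 0, -0.04, 0.02, 0.92, 0.05, 0, 0, 0, -0.04, 0.02, 0.92, 0.05, 0, 0, 0, -0.04, 0.02, 0.92, 0.05]' | python3 drive.py
echo '[0, 0, 0, 0, 0, 0, 0.088, 0, 0, 0, 0, 0, 0, 0.088, 0, 0, 0, 0, 0, 0, 0.088, 0, 0, 0, 0, 0, -0.8, 0.088, 0, 0, 0, 0, 0, -1.6, 0.088, 0, 0, 0, 0, 0, -2.4, 0.088, 0, 0, 0, 0, 0, -2.52, 0.088, 0, 0, 0, 0, 0, -2.52, 0.088, 0, 0, 0, 0, 0, -2.52, 0.088]' | python3 drive.py
python3 - <<'E'
from h import *
find(.046,tag="w8")
look(.008,"orange",(.044,.06))
E
```

```text
clock: 7.97
tcp_pos: [0.45, -0.4093, 0.054]
tool_rot: [-2.22, -2.222, 0.0]
force: [-0.3, 0.6, -1.5]
width: 0.0641
grasp_force: 15.0
clock: 8.72
tcp_pos: [0.4496, -0.4101, 0.18]
tool_rot: [2.222, 2.221, -0.001]
force: [0.7, 0.6, -0.6]
width: 0.0881
grasp_force: 0.0
t 8.72 tcp [ 0.4496 -0.4101  0.18  ] w 0.0881 g 0.0
 at [ 0.45   -0.4086] r 0.0339 px [282. 197.] n 15 tool dxy [0.0015 0.0004]
t 8.77 tcp [ 0.449  -0.4097  0.1789] yaw [0. 1.] w 0.0878 g 0.0 F [ 0.  -0.6 -1. ]
[203. 308.] 2243.0 [ 0.3962 -0.5362] 0.0467 tool dxy [-0.1265 -0.0528]
[278. 174.] 3001.5 [ 0.4497 -0.4092] 0.0478 tool dxy [0.0005 0.0007]
```

View pics/w8.png

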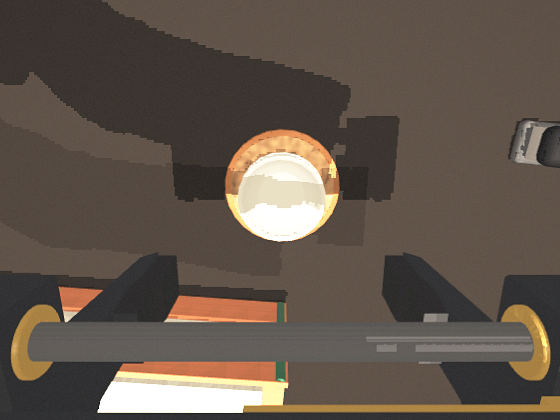

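The view shows two concentric nested rims at (282,197) on the coaster. On to cover C.

```bash
echo '[0, 0, 0, 0.8, 0.06, 0, 0.088, 0, 0, 0, 1.6, 0.14, 0, 0.088, 0, 0, 0, 2.4, 0.2, 0, 0.088, 0, 0, 0, 3.2, 0.28, 0, 0.088, 0, 0, 0, 4, 0.34, 0, 0.088, 0, 0, 0, 4.8, 0.4, 0, 0.088, 0, 0, 0, 5.6, 0.48, 0, 0.088, 0, 0, 0, 6.3, 0.54, 0, 0.088, 0, 0, 0, 6.64, 0.56, 0, 0.088, 0, 0, 0, 6.64, 0.56, 0, 0.088]' | python3 drive.py
echo '[0, 0, 0, 0, 0, 0, 0.088, 0, 0, 0, 0, 0, 0, 0.088]' | python3 drive.py
python3 - <<'E'
from h import *
find(.027);find(.027)
E
```

```text
clock: 9.65
tcp_pos: [0.4778, -0.0723, 0.179]
tool_rot: [-2.209, -2.229, -0.002]
force: [-0.3, -0.4, -0.1]
width: 0.0879
grasp_force: 0.0
clock: 9.82
tcp_pos: [0.4772, -0.0794, 0.179]
tool_rot: [-2.222, -2.219, 0.004]
force: [0.2, -0.8, 0.2]
width: 0.0876
grasp_force: 0.0
t 9.82 tcp [ 0.4772 -0.0794  0.179 ] w 0.0876 g 0.0
 at [ 0.4779 -0.0779] r 0.0324 px [283. 191.] n 7 tool dxy [0.0015 0.0008]
t 9.87 tcp [ 0.4773 -0.0799  0.1792] w 0.0881 g 0.0
 at [ 0.478  -0.0779] r 0.0324 px [283. 190.] n 7 tool dxy [0.002  0.0007]
```

In the tool's units: 0.1455 m is 2.91, 0.115 m is 2.3.

```bash
echo '[0, 0, 0, 0.03, 0.014, 0.8, 0.088, 0, 0, 0, 0.03, 0.014, 1.6, 0.088, 0, 0, 0, 0.03, 0.014, 2.3, 0.088, 0, 0, 0, 0.03, 0.014, 2.76, 0.088, 0, 0, 0, 0.03, 0.014, 2.91, 0.088, 0, 0, 0, 0.03, 0.014, 2.91, 0.088, 0, 0, 0, 0.03, 0.014, 2.91, 0.05, 0, 0, 0, 0.03, 0.014, 2.91, 0.05, 0, 0, 0, 0.03, 0.014, 2.91, 0.05, 0, 0, 0, 0.03, 0.014, 2.91, 0.05]' | python3 drive.py 15
echo '[0, 0, 0, 0, 0, 0, 0.05, 0, 0, 0, 0, 0, -0.6, 0.05, 0, 0, 0, 0, 0, -1.2, 0.05, 0, 0, 0, -0.4, -0.04, -1.6, 0.05, 0, 0, 0, -1.1, -0.1, -1.6, 0.05, 0, 0, 0, -1.8, -0.16, -1.6, 0.05, 0, 0, 0, -2.5, -0.22, -1.6, 0.05, 0, 0, 0, -3.2, -0.28, -1.6, 0.05, 0, 0, 0, -3.9, -0.34, -1.6, 0.05, 0, 0, 0, -3.9, -0.34, -1.6, 0.05]' | python3 drive.py
echo '[0, 0, 0, -0.7, -0.06, 0, 0.05, 0, 0, 0, -1.4, -0.12, 0, 0.05, 0, 0, 0, -2, -0.18, 0, 0.05, 0, 0, 0, -2.5, -0.22, 0, 0.05, 0, 0, 0, -2.72, -0.23, 0, 0.05, 0, 0, 0, -2.72, -0.23, 0, 0.05, 0, 0, 0, -2.72, -0.23, 0, 0.05, 0, 0, 0, -2.72, -0.23, 0, 0.05]' | python3 drive.py
python3 - <<'E'
from h import *
wrist("w9");print(arm.state()["tcp_pos"])
wrist();print(arm.state()["tcp_pos"])
E
```

```text
clock: 10.75
tcp_pos: [0.4795, -0.0769, 0.0358]
tool_rot: [2.221, 2.219, 0.003]
force: [-0.5, 0.5, 4.2]
width: 0.0637
grasp_force: 15.2
clock: 11.58
tcp_pos: [0.4587, -0.2815, 0.1145]
tool_rot: [2.233, 2.204, -0.009]
force: [0.1, -0.7, -0.5]
width: 0.0637
grasp_force: 15.0
clock: 12.25
tcp_pos: [0.4511, -0.4046, 0.1147]
tool_rot: [-2.217, -2.224, -0.003]
force: [-0.2, 1.1, -1.4]
width: 0.064
grasp_force: 15.0
[ 0.45117623 -0.40457339  0.11475085]
[ 0.45111766 -0.4048929   0.11474309]
```

In the tool's units: -0.001 m is -0.02, 0.02 m is 0.4.

```bash
echo '[0, 0, 0, -0.06, -0.02, 0.2, 0.05, 0, 0, 0, -0.06, -0.02, 0.4, 0.05, 0, 0, 0, -0.06, -0.02, 0.4, 0.05, 0, 0, 0, -0.06, -0.02, 0.4, 0.05, 0, 0, 0, -0.06, -0.02, 0.4, 0.05]' | python3 drive.py
python3 - <<'E'
from h import *
find(.087)
E
```

```text
clock: 12.77
tcp_pos: [0.4492, -0.4102, 0.0941]
tool_rot: [-2.221, -2.221, -0.0]
force: [0.3, 0.4, -1.0]
width: 0.0638
grasp_force: 15.0
t 12.77 tcp [ 0.4492 -0.4102  0.0941] w 0.0638 g 15.0
 at [ 0.4482 -0.4024] r 0.0339 px [281. 256.] n 14 tool dxy [ 0.0077 -0.001 ]
```

In the tool's units: 0.001 m is 0.02, 0.0285 m is 0.57.

```bash
echo '[0, 0, 0, 0.02, 0.01, 0.3, 0.05, 0, 0, 0, 0.02, 0.01, 0.5, 0.05, 0, 0, 0, 0.02, 0.01, 0.57, 0.05, 0, 0, 0, 0.02, 0.01, 0.57, 0.05, 0, 0, 0, 0.02, 0.01, 0.57, 0.05]' | python3 drive.py
echo '[0, 0, 0, 0, 0, 0, 0.088, 0, 0, 0, 0, 0, 0, 0.088, 0, 0, 0, 0, 0, 0, 0.088, 0, 0, 0, 0, 0, -0.8, 0.088, 0, 0, 0, 0, 0, -1.6, 0.088, 0, 0, 0, 0, 0, -2.3, 0.088, 0, 0, 0, 0, 0, -2.3, 0.088, 0, 0, 0, 0, 0, -2.3, 0.088, 0, 0, 0, 0, 0, -2.3, 0.088]' | python3 drive.py
python3 - <<'E'
from h import *
find(.057)
E
```

```text
clock: 13.23
tcp_pos: [0.4497, -0.4094, 0.066]
tool_rot: [-2.221, -2.222, 0.0]
force: [-0.8, -0.2, -1.0]
width: 0.0633
grasp_force: 15.0
clock: 13.98
tcp_pos: [0.449, -0.4095, 0.1806]
tool_rot: [-2.221, -2.221, 0.001]
force: [-0.9, 1.1, -0.8]
width: 0.0881
grasp_force: 0.0
t 13.98 tcp [ 0.449  -0.4095  0.1806] w 0.0881 g 0.0
 at [ 0.4496 -0.4082] r 0.0342 px [282. 201.] n 14 tool dxy [0.0013 0.0006]
```

```bash
echo '[0, 0, 0, 0.8, -0.02, 0, 0.088, 0, 0, 0, 1.6, -0.04, 0, 0.088, 0, 0, 0, 2.4, -0.06, 0, 0.088, 0, 0, 0, 3.2, -0.08, 0, 0.088, 0, 0, 0, 4, -0.1, 0, 0.088, 0, 0, 0, 4.8, -0.12, 0, 0.088, 0, 0, 0, 5.6, -0.14, 0, 0.088, 0, 0, 0, 6.4, -0.16, 0, 0.088, 0, 0, 0, 7.2, -0.18, 0, 0.088, 0, 0, 0, 8, -0.2, 0, 0.088]' | python3 drive.py
echo '[0, 0, 0, 0.8, -0.02, 0, 0.088, 0, 0, 0, 1.6, -0.04, 0, 0.088, 0, 0, 0, 2.4, -0.06, 0, 0.088, 0, 0, 0, 3.2, -0.06, 0, 0.088, 0, 0, 0, 3.73, -0.07, 0, 0.088, 0, 0, 0, 3.73, -0.07, 0, 0.088, 0, 0, 0, 3.73, -0.07, 0, 0.088, 0, 0, 0, 3.73, -0.07, 0, 0.088, 0, 0, 0, 3.73, -0.07, 0, 0.088]' | python3 drive.py
python3 - <<'E'
from h import *
find(.027,tag="w10");find(.062,.032)
print(arm.state()["joint_pos"].round(2))
E
```

```text
clock: 14.87
tcp_pos: [0.4383, -0.0079, 0.1798]
tool_rot: [-2.22, -2.22, 0.004]
force: [0.6, -0.2, 0.0]
width: 0.0877
grasp_force: 0.0
clock: 15.62
tcp_pos: [0.4358, 0.1749, 0.1802]
tool_rot: [2.224, 2.219, -0.005]
force: [-0.8, -0.2, -0.5]
width: 0.0879
grasp_force: 0.0
t 15.62 tcp [0.4358 0.1749 0.1802] w 0.0879 g 0.0
 at [0.4362 0.177 ] r 0.0323 px [282. 190.] n 4 tool dxy [0.0021 0.0004]
t 15.67 tcp [0.436  0.175  0.1804] w 0.0882 g 0.0
[-0.23  0.64 -0.39  2.09  0.48  0.51 -0.99]
```

In the tool's units: 0.1468 m is 2.936, 0.002 m is 0.04.

```bash
echo '[0, 0, 0, 0.04, 0.006, 0.8, 0.088, 0, 0, 0, 0.04, 0.006, 1.6, 0.088, 0, 0, 0, 0.04, 0.006, 2.3, 0.088, 0, 0, 0, 0.04, 0.006, 2.76, 0.088, 0, 0, 0, 0.04, 0.006, 2.936, 0.088, 0, 0, 0, 0.04, 0.006, 2.936, 0.088, 0, 0, 0, 0.04, 0.006, 2.936, 0.05, 0, 0, 0, 0.04, 0.006, 2.936, 0.05, 0, 0, 0, 0.04, 0.006, 2.936, 0.05, 0, 0, 0, 0.04, 0.006, 2.936, 0.05]' | python3 drive.py 15
echo '[0, 0, 0, 0, 0, 0, 0.05, 0, 0, 0, 0, 0, -0.6, 0.05, 0, 0, 0, 0, 0, -1.2, 0.05, 0, 0, 0, -0.2, 0, -1.8, 0.05, 0, 0, 0, -0.9, 0.02, -1.8, 0.05, 0, 0, 0, -1.6, 0.04, -1.8, 0.05, 0, 0, 0, -2.3, 0.06, -1.8, 0.05, 0, 0, 0, -3, 0.08, -1.8, 0.05, 0, 0, 0, -3.7, 0.1, -1.8, 0.05, 0, 0, 0, -4.4, 0.12, -1.8, 0.05]' | python3 drive.py
echo '[0, 0, 0, -0.7, 0.02, 0, 0.05, 0, 0, 0, -1.4, 0.04, 0, 0.05, 0, 0, 0, -2.1, 0.06, 0, 0.05, 0, 0, 0, -2.8, 0.08, 0, 0.05, 0, 0, 0, -3.5, 0.1, 0, 0.05, 0, 0, 0, -4.2, 0.12, 0, 0.05, 0, 0, 0, -4.9, 0.14, 0, 0.05, 0, 0, 0, -5.6, 0.14, 0, 0.05, 0, 0, 0, -6.3, 0.14, 0, 0.05, 0, 0, 0, -6.9, 0.14, 0, 0.05]' | python3 drive.py
echo '[0, 0, 0, -0.4, 0.014, 0, 0.05, 0, 0, 0, -0.4, 0.014, 0, 0.05, 0, 0, 0, -0.4, 0.014, 0, 0.05, 0, 0, 0, -0.4, 0.014, 0, 0.05, 0, 0, 0, -0.4, 0.014, 0, 0.05]' | python3 drive.py
python3 - <<'E'
from h import *
find(.117)
E
```

```text
clock: 16.55
tcp_pos: [0.4372, 0.179, 0.0352]
tool_rot: [2.222, 2.22, 0.003]
force: [0.5, 0.4, 1.7]
width: 0.064
grasp_force: 15.1
clock: 17.38
tcp_pos: [0.4424, -0.0428, 0.1247]
tool_rot: [2.221, 2.221, 0.0]
force: [0.2, 0.3, -0.4]
width: 0.0634
grasp_force: 15.0
clock: 18.22
tcp_pos: [0.4482, -0.3892, 0.1245]
tool_rot: [2.224, 2.218, -0.002]
force: [0.9, -0.0, 0.0]
width: 0.0635
grasp_force: 15.0
clock: 18.63
tcp_pos: [0.4505, -0.4041, 0.1244]
tool_rot: [-2.218, -2.224, -0.001]
force: [0.5, 0.5, -0.9]
width: 0.0631
grasp_force: 15.0
t 18.63 tcp [ 0.4505 -0.4041  0.1244] w 0.0631 g 15.0
 at [ 0.4492 -0.3976] r 0.0342 px [280. 258.] n 13 tool dxy [ 0.0065 -0.0014]
```

The rows are not in the units I measure in: shifts go in units of 50 mm. I convert before sending: -0.001 m is -0.02, 0.02 m is 0.4.

```bash
echo '[0, 0, 0, -0.02, -0.01, 0.2, 0.05, 0, 0, 0, -0.02, -0.01, 0.4, 0.05, 0, 0, 0, -0.02, -0.01, 0.4, 0.05, 0, 0, 0, -0.02, -0.01, 0.4, 0.05, 0, 0, 0, -0.02, -0.01, 0.4, 0.05]' | python3 drive.py
python3 - <<'E'
from h import *
find(.097)
E
```

```text
clock: 19.1
tcp_pos: [0.4497, -0.4067, 0.1039]
tool_rot: [-2.221, -2.221, -0.0]
force: [0.3, -0.6, -0.4]
width: 0.0637
grasp_force: 15.0
t 19.1 tcp [ 0.4497 -0.4067  0.1039] w 0.0637 g 15.0
 at [ 0.4488 -0.4007] r 0.034 px [281. 258.] n 14 tool dxy [ 0.006  -0.0009]
```

In the tool's units: 0.0272 m is 0.544, -0.001 m is -0.02.

```bash
echo '[0, 0, 0, -0.02, 0, 0.3, 0.05, 0, 0, 0, -0.02, 0, 0.48, 0.05, 0, 0, 0, -0.02, 0, 0.544, 0.05, 0, 0, 0, -0.02, 0, 0.544, 0.05, 0, 0, 0, -0.02, 0, 0.544, 0.05]' | python3 drive.py
echo '[0, 0, 0, 0, 0, 0, 0.088, 0, 0, 0, 0, 0, 0, 0.088, 0, 0, 0, 0, 0, 0, 0.088, 0, 0, 0, 0, 0, -0.8, 0.088, 0, 0, 0, 0, 0, -1.6, 0.088, 0, 0, 0, 0, 0, -2.1, 0.088, 0, 0, 0, 0, 0, -2.1, 0.088, 0, 0, 0, 0, 0, -2.1, 0.088, 0, 0, 0, 0, 0, -2.1, 0.088]' | python3 drive.py
python3 - <<'E'
from h import *
find(.068,tag="w11")
C=cam("top"); im=arm.camera("top"); cv2.imwrite("pics/top1.png",im)
for b in blobs(white(im),.027,C,400,700): print(*b)
E
```

```text
clock: 19.57
tcp_pos: [0.4498, -0.4079, 0.0771]
tool_rot: [2.221, 2.222, 0.0]
force: [-0.1, 0.0, -0.4]
width: 0.0634
grasp_force: 15.0
clock: 20.32
tcp_pos: [0.449, -0.408, 0.1815]
tool_rot: [-2.221, -2.221, 0.001]
force: [0.1, 0.4, -0.4]
width: 0.0881
grasp_force: 0.0
t 20.32 tcp [ 0.449  -0.408   0.1815] w 0.0881 g 0.0
 at [ 0.4495 -0.4074] r 0.0344 px [282. 205.] n 13 tool dxy [0.0006 0.0005]
[172. 282.] 595.0 [0.3679 0.2991] 0.0362
[137. 253.] 540.0 [0.4362 0.3955] 0.0356
[452. 240.] 608.0 [ 0.4546 -0.4203] 0.0391
[265. 233.] 552.0 [0.4826 0.0629] 0.0352
[136. 202.] 504.0 [0.5744 0.4023] 0.0354
[ 86. 106.] 522.5 [0.8604 0.5631] 0.0401
```

View pics/w11.png

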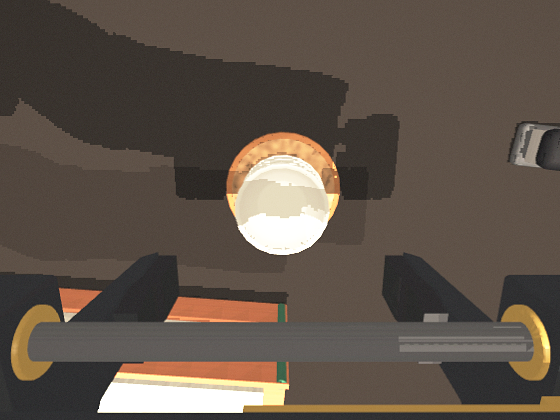

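Four covers are nested concentrically at (282,205). Next is cover E.

```bash
echo '[0, 0, 0, 0.8, -0.02, 0, 0.088, 0, 0, 0, 1.6, -0.04, 0, 0.088, 0, 0, 0, 2.4, -0.06, 0, 0.088, 0, 0, 0, 3.2, -0.08, 0, 0.088, 0, 0, 0, 4, -0.1, 0, 0.088, 0, 0, 0, 4.8, -0.12, 0, 0.088, 0, 0, 0, 5.6, -0.14, 0, 0.088, 0, 0, 0, 6.4, -0.16, 0, 0.088, 0, 0, 0, 7.2, -0.18, 0, 0.088, 0, 0, 0, 8, -0.2, 0, 0.088]' | python3 drive.py
echo '[0, 0, 0, 0.8, -0.02, 0, 0.088, 0, 0, 0, 1.6, -0.04, 0, 0.088, 0, 0, 0, 2.4, -0.06, 0, 0.088, 0, 0, 0, 3.2, -0.08, 0, 0.088, 0, 0, 0, 4, -0.09, 0, 0.088, 0, 0, 0, 4.8, -0.09, 0, 0.088, 0, 0, 0, 5.6, -0.09, 0, 0.088, 0, 0, 0, 6.4, -0.09, 0, 0.088, 0, 0, 0, 7.2, -0.09, 0, 0.088, 0, 0, 0, 7.8, -0.09, 0, 0.088]' | python3 drive.py
echo '[0, 0, 0, 0.25, 0, 0, 0.088, 0, 0, 0, 0.25, 0, 0, 0.088, 0, 0, 0, 0.25, 0, 0.2, 0.088, 0, 0, 0, 0.25, 0, 0.2, 0.088, 0, 0, 0, 0.25, 0, 0.2, 0.088]' | python3 drive.py
python3 - <<'E'
from h import *
find(.027);find(.027)
print(arm.state()["joint_pos"].round(2))
E
```

```text
clock: 21.25
tcp_pos: [0.4387, -0.0063, 0.1811]
tool_rot: [-2.221, -2.22, 0.002]
force: [0.1, 0.5, -0.1]
width: 0.0878
grasp_force: 0.0
clock: 22.08
tcp_pos: [0.4337, 0.3857, 0.1809]
tool_rot: [-2.217, -2.223, 0.001]
force: [1.2, 0.7, 0.2]
width: 0.0885
grasp_force: 0.0
clock: 22.5
tcp_pos: [0.4353, 0.3915, 0.1705]
tool_rot: [2.222, 2.218, -0.007]
force: [-0.5, -0.4, 0.2]
width: 0.0879
grasp_force: 0.0
t 22.5 tcp [0.4353 0.3915 0.1705] w 0.0879 g 0.0
 at [0.4351 0.3945] r 0.0324 px [282. 191.] n 15 tool dxy [ 0.0031 -0.0002]
t 22.55 tcp [0.4355 0.392  0.1711] w 0.0883 g 0.0
 at [0.4352 0.3945] r 0.0324 px [281. 192.] n 15 tool dxy [ 0.0024 -0.0004]
[-0.54  0.78 -0.47  1.75  0.5   0.74 -1.28]
```

```bash
echo '[0, 0, 0, 0.02, -0.006, 0.6, 0.088, 0, 0, 0, 0.02, -0.006, 1.2, 0.088, 0, 0, 0, 0.02, -0.006, 1.8, 0.088, 0, 0, 0, 0.02, -0.006, 1.8, 0.088, 0, 0, 0, 0.02, -0.006, 1.8, 0.088]' | python3 drive.py
python3 - <<'E'
from h import *
find(.027,tag="w12")
E
```

```text
clock: 23.02
tcp_pos: [0.4346, 0.3942, 0.0814]
tool_rot: [2.222, 2.22, -0.005]
force: [0.1, 0.5, 0.6]
width: 0.0879
grasp_force: 0.0
t 23.02 tcp [0.4346 0.3942 0.0814] w 0.0879 g 0.0
 at [0.4352 0.3947] r 0.0324 px [283. 235.] n 14 tool dxy [0.0005 0.0006]
```

```bash
echo '[0, 0, 0, 0, 0.01, 0.6, 0.088, 0, 0, 0, 0, 0.01, 0.95, 0.088, 0, 0, 0, 0, 0.01, 0.95, 0.088, 0, 0, 0, 0, 0.01, 0.95, 0.05, 0, 0, 0, 0, 0.01, 0.95, 0.05, 0, 0, 0, 0, 0.01, 0.95, 0.05, 0, 0, 0, 0, 0.01, 0.95, 0.05, 0, 0, 0, 0, 0.01, 0.95, 0.05]' | python3 drive.py 15
echo '[0, 0, 0, 0, 0, -0.6, 0.05, 0, 0, 0, 0, 0, -1.3, 0.05, 0, 0, 0, -0.2, 0, -2, 0.05, 0, 0, 0, -0.9, 0.02, -2.1, 0.05, 0, 0, 0, -1.6, 0.04, -2.1, 0.05, 0, 0, 0, -2.3, 0.06, -2.1, 0.05, 0, 0, 0, -3, 0.08, -2.1, 0.05, 0, 0, 0, -3.7, 0.1, -2.1, 0.05, 0, 0, 0, -4.4, 0.12, -2.1, 0.05, 0, 0, 0, -5.1, 0.12, -2.1, 0.05]' | python3 drive.py
echo '[0, 0, 0, -0.7, 0.02, 0, 0.05, 0, 0, 0, -1.4, 0.04, 0, 0.05, 0, 0, 0, -2.1, 0.06, 0, 0.05, 0, 0, 0, -2.8, 0.08, 0, 0.05, 0, 0, 0, -3.5, 0.1, 0, 0.05, 0, 0, 0, -4.2, 0.12, 0, 0.05, 0, 0, 0, -4.9, 0.14, 0, 0.05, 0, 0, 0, -5.6, 0.14, 0, 0.05, 0, 0, 0, -6.3, 0.14, 0, 0.05, 0, 0, 0, -7, 0.14, 0, 0.05]' | python3 drive.py
echo '[0, 0, 0, -0.7, 0, 0, 0.05, 0, 0, 0, -1.4, 0, 0, 0.05, 0, 0, 0, -2.1, 0.01, 0, 0.05, 0, 0, 0, -2.8, 0.01, 0, 0.05, 0, 0, 0, -3.4, 0.02, 0, 0.05, 0, 0, 0, -3.8, 0.02, 0, 0.05, 0, 0, 0, -3.92, 0.02, 0, 0.05, 0, 0, 0, -3.92, 0.02, 0.2, 0.05, 0, 0, 0, -3.92, 0.02, 0.4, 0.05, 0, 0, 0, -3.92, 0.02, 0.4, 0.05]' | python3 drive.py
echo '[0, 0, 0, 0, 0, 0, 0.05, 0, 0, 0, 0, 0, 0, 0.05]' | python3 drive.py
python3 - <<'E'
from h import *
find(.112)
E
```

```text
clock: 23.73
tcp_pos: [0.4362, 0.3963, 0.0361]
tool_rot: [-2.222, -2.221, -0.004]
force: [-0.1, -0.3, 7.7]
width: 0.0629
grasp_force: 15.0
clock: 24.57
tcp_pos: [0.4415, 0.139, 0.14]
tool_rot: [2.221, 2.221, 0.001]
force: [0.8, -0.3, -0.5]
width: 0.0625
grasp_force: 15.1
clock: 25.4
tcp_pos: [0.4482, -0.2115, 0.14]
tool_rot: [2.221, 2.221, 0.0]
force: [1.4, 0.1, -1.3]
width: 0.0629
grasp_force: 15.1
clock: 26.23
tcp_pos: [0.4485, -0.4023, 0.1173]
tool_rot: [-2.214, -2.222, -0.0]
force: [0.4, 0.1, -0.4]
width: 0.063
grasp_force: 15.1
clock: 26.4
tcp_pos: [0.4499, -0.4037, 0.1195]
tool_rot: [-2.218, -2.224, -0.001]
force: [-0.0, -0.1, -0.5]
width: 0.0631
grasp_force: 15.1
t 26.4 tcp [ 0.4499 -0.4037  0.1195] w 0.0631 g 15.1
 at [ 0.449  -0.3975] r 0.0337 px [280. 258.] n 14 tool dxy [ 0.0062 -0.0009]
```

In the tool's units: 0.007 m is 0.14, -0.002 m is -0.04.

```bash
echo '[0, 0, 0, -0.04, 0, 0.14, 0.05, 0, 0, 0, -0.04, 0, 0.14, 0.05, 0, 0, 0, -0.04, 0, 0.14, 0.05, 0, 0, 0, -0.04, 0, 0.14, 0.05]' | python3 drive.py
python3 - <<'E'
from h import *
find(.105)
E
```

```text
clock: 26.78
tcp_pos: [0.4494, -0.4075, 0.1125]
tool_rot: [-2.222, -2.221, 0.0]
force: [-0.7, 0.8, -0.5]
width: 0.0631
grasp_force: 15.1
t 26.78 tcp [ 0.4494 -0.4075  0.1125] w 0.0631 g 15.1
 at [ 0.4485 -0.4002] r 0.0344 px [281. 256.] n 14 tool dxy [ 0.0073 -0.0009]
```

In the tool's units: -0.001 m is -0.02, 0.0238 m is 0.476.

```bash
echo '[0, 0, 0, -0.02, 0.006, 0.24, 0.05, 0, 0, 0, -0.02, 0.006, 0.42, 0.05, 0, 0, 0, -0.02, 0.006, 0.476, 0.05, 0, 0, 0, -0.02, 0.006, 0.476, 0.05, 0, 0, 0, -0.02, 0.006, 0.476, 0.05]' | python3 drive.py
echo '[0, 0, 0, 0, 0, 0, 0.088, 0, 0, 0, 0, 0, 0, 0.088, 0, 0, 0, 0, 0, 0, 0.088, 0, 0, 0, 0, 0, -0.8, 0.088, 0, 0, 0, 0, 0, -1.6, 0.088, 0, 0, 0, 0, 0, -1.9, 0.088, 0, 0, 0, 0, 0, -1.9, 0.088, 0, 0, 0, 0, 0, -1.9, 0.088, 0, 0, 0, 0, 0, -1.9, 0.088]' | python3 drive.py
python3 - <<'E'
from h import *
find(.079,tag="w13")
E
```

```text
clock: 27.25
tcp_pos: [0.4492, -0.4085, 0.0882]
tool_rot: [-2.221, -2.221, 0.001]
force: [0.1, -0.9, 2.0]
width: 0.063
grasp_force: 15.1
clock: 28.0
tcp_pos: [0.4488, -0.4083, 0.1826]
tool_rot: [-2.22, -2.22, 0.001]
force: [0.2, 1.0, -0.6]
width: 0.088
grasp_force: 0.0
t 28.0 tcp [ 0.4488 -0.4083  0.1826] w 0.088 g 0.0
 at [ 0.449  -0.4068] r 0.0348 px [282. 208.] n 13 tool dxy [0.0015 0.0002]
```

View pics/w13.png

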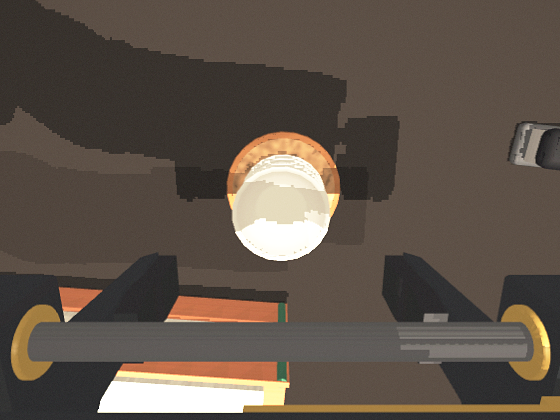

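Five covers are nested and level at (282,208). Last is cover F.

In the tool's units: 0.006 m is 0.12, 0.4 m is 8.

```bash
echo '[0, 0, 0, 0.8, 0.12, 0, 0.088, 0, 0, 0, 1.6, 0.24, 0, 0.088, 0, 0, 0, 2.4, 0.36, 0, 0.088, 0, 0, 0, 3.2, 0.48, 0, 0.088, 0, 0, 0, 4, 0.6, 0, 0.088, 0, 0, 0, 4.8, 0.72, 0, 0.088, 0, 0, 0, 5.6, 0.84, 0, 0.088, 0, 0, 0, 6.4, 0.96, 0, 0.088, 0, 0, 0, 7.2, 1.08, 0, 0.088, 0, 0, 0, 8, 1.2, 0, 0.088]' | python3 drive.py
echo '[0, 0, 0, 0.8, 0.12, 0, 0.088, 0, 0, 0, 1.6, 0.24, 0, 0.088, 0, 0, 0, 2.4, 0.36, 0, 0.088, 0, 0, 0, 3.2, 0.48, 0, 0.088, 0, 0, 0, 4, 0.6, 0, 0.088, 0, 0, 0, 4.8, 0.72, 0, 0.088, 0, 0, 0, 5.6, 0.84, 0, 0.088, 0, 0, 0, 6.4, 0.96, 0, 0.088, 0, 0, 0, 7.2, 1.08, 0, 0.088, 0, 0, 0, 7.8, 1.2, 0, 0.088]' | python3 drive.py
echo '[0, 0, 0, 0.4, 0.08, 0.6, 0.088, 0, 0, 0, 0.4, 0.08, 1.2, 0.088, 0, 0, 0, 0.4, 0.08, 1.8, 0.088, 0, 0, 0, 0.4, 0.08, 2, 0.088, 0, 0, 0, 0.4, 0.08, 2, 0.088, 0, 0, 0, 0.4, 0.08, 2, 0.088]' | python3 drive.py
python3 - <<'E'
from h import *
find(.027);find(.027)
print(arm.state()["joint_pos"].round(2))
E
```

```text
clock: 28.88
tcp_pos: [0.5088, -0.0068, 0.1824]
tool_rot: [-2.22, -2.22, 0.003]
force: [1.1, 0.0, -0.5]
width: 0.0881
grasp_force: 0.0
clock: 29.72
tcp_pos: [0.568, 0.3853, 0.1819]
tool_rot: [-2.216, -2.223, 0.003]
force: [0.6, 0.9, 0.6]
width: 0.0879
grasp_force: 0.0
clock: 30.22
tcp_pos: [0.5736, 0.4012, 0.0832]
tool_rot: [-2.222, -2.221, 0.002]
force: [1.2, -0.3, 0.5]
width: 0.0881
grasp_force: 0.0
t 30.22 tcp [0.5736 0.4012 0.0832] w 0.0881 g 0.0
 at [0.5733 0.4015] r 0.0324 px [282. 234.] n 14 tool dxy [ 0.0004 -0.0002]
t 30.27 tcp [0.5743 0.4019 0.0847] w 0.0879 g 0.0
 at [0.5733 0.4015] r 0.0324 px [280. 234.] n 14 tool dxy [-0.0004 -0.001 ]
[-0.44  1.03 -0.5   1.41  0.59  0.85 -1.13]
```

In the tool's units: 0.0495 m is 0.99, 0.03 m is 0.6.

```bash
echo '[0, 0, 0, -0.01, -0.01, 0.6, 0.088, 0, 0, 0, -0.01, -0.01, 0.99, 0.088, 0, 0, 0, -0.01, -0.01, 0.99, 0.088, 0, 0, 0, -0.01, -0.01, 0.99, 0.05, 0, 0, 0, -0.01, -0.01, 0.99, 0.05, 0, 0, 0, -0.01, -0.01, 0.99, 0.05, 0, 0, 0, -0.01, -0.01, 0.99, 0.05, 0, 0, 0, -0.01, -0.01, 0.99, 0.05]' | python3 drive.py 15
echo '[0, 0, 0, 0, 0, -0.6, 0.05, 0, 0, 0, 0, 0, -1.3, 0.05, 0, 0, 0, -0.2, -0.03, -2, 0.05, 0, 0, 0, -0.9, -0.14, -2.36, 0.05, 0, 0, 0, -1.6, -0.248, -2.36, 0.05, 0, 0, 0, -2.3, -0.36, -2.36, 0.05, 0, 0, 0, -3, -0.46, -2.36, 0.05, 0, 0, 0, -3.7, -0.56, -2.36, 0.05, 0, 0, 0, -4.4, -0.68, -2.36, 0.05, 0, 0, 0, -5.1, -0.78, -2.36, 0.05]' | python3 drive.py
echo '[0, 0, 0, -0.7, -0.108, 0, 0.05, 0, 0, 0, -1.4, -0.22, 0, 0.05, 0, 0, 0, -2.1, -0.32, 0, 0.05, 0, 0, 0, -2.8, -0.44, 0, 0.05, 0, 0, 0, -3.5, -0.54, 0, 0.05, 0, 0, 0, -4.2, -0.64, 0, 0.05, 0, 0, 0, -4.9, -0.76, 0, 0.05, 0, 0, 0, -5.6, -0.86, 0, 0.05, 0, 0, 0, -6.3, -0.98, 0, 0.05, 0, 0, 0, -7, -1.08, 0, 0.05]' | python3 drive.py
echo '[0, 0, 0, -0.7, -0.108, 0, 0.05, 0, 0, 0, -1.4, -0.22, 0, 0.05, 0, 0, 0, -2.1, -0.32, 0, 0.05, 0, 0, 0, -2.8, -0.44, 0, 0.05, 0, 0, 0, -3.4, -0.52, 0, 0.05, 0, 0, 0, -3.9, -0.6, 0, 0.05, 0, 0, 0, -4.12, -0.64, 0, 0.05, 0, 0, 0, -4.12, -0.64, 0.2, 0.05, 0, 0, 0, -4.12, -0.64, 0.4, 0.05, 0, 0, 0, -4.12, -0.64, 0.4, 0.05]' | python3 drive.py
echo '[0, 0, 0, 0, 0, 0, 0.05, 0, 0, 0, 0, 0, 0.1, 0.05, 0, 0, 0, 0, 0, 0.1, 0.05, 0, 0, 0, 0, 0, 0.1, 0.05]' | python3 drive.py
python3 - <<'E'
from h import *
find(.12)
E
```

```text
clock: 30.98
tcp_pos: [0.5743, 0.402, 0.0363]
tool_rot: [2.221, 2.221, 0.006]
force: [-0.5, -0.8, 5.9]
width: 0.0638
grasp_force: 15.0
clock: 31.82
tcp_pos: [0.5336, 0.1444, 0.1527]
tool_rot: [2.221, 2.221, 0.0]
force: [0.9, -0.0, -0.9]
width: 0.0642
grasp_force: 15.0
clock: 32.65
tcp_pos: [0.4796, -0.2058, 0.1526]
tool_rot: [2.221, 2.221, -0.0]
force: [0.9, 0.2, -0.6]
width: 0.0634
grasp_force: 15.0
clock: 33.48
tcp_pos: [0.4477, -0.4066, 0.13]
tool_rot: [-2.214, -2.222, -0.001]
force: [-1.0, -0.2, -2.1]
width: 0.0637
grasp_force: 15.0
clock: 33.82
tcp_pos: [0.4485, -0.4092, 0.1272]
tool_rot: [-2.22, -2.223, -0.0]
force: [-0.6, 0.3, -0.8]
width: 0.0645
grasp_force: 15.0
t 33.82 tcp [ 0.4485 -0.4092  0.1272] w 0.0645 g 15.0
 at [ 0.4476 -0.4001] r 0.0346 px [281. 253.] n 14 tool dxy [ 0.0092 -0.0009]
```

```bash
echo '[0, 0, 0, -0.006, 0.012, 0.16, 0.05, 0, 0, 0, -0.006, 0.012, 0.16, 0.05, 0, 0, 0, -0.006, 0.012, 0.16, 0.05]' | python3 drive.py
python3 - <<'E'
from h import *
find(.112)
E
```

```text
clock: 34.12
tcp_pos: [0.4485, -0.4102, 0.1187]
tool_rot: [-2.221, -2.221, 0.0]
force: [0.8, 0.0, -0.4]
width: 0.064
grasp_force: 15.0
t 34.12 tcp [ 0.4485 -0.4102  0.1187] w 0.064 g 15.0
 at [ 0.4479 -0.4009] r 0.0344 px [281. 253.] n 14 tool dxy [ 0.0092 -0.0006]
```

In the tool's units: 0.0006 m is 0.012, 0.0193 m is 0.386.

```bash
echo '[0, 0, 0, 0, 0.012, 0.2, 0.05, 0, 0, 0, 0, 0.012, 0.34, 0.05, 0, 0, 0, 0, 0.012, 0.386, 0.05, 0, 0, 0, 0, 0.012, 0.386, 0.05, 0, 0, 0, 0, 0.012, 0.386, 0.05]' | python3 drive.py
echo '[0, 0, 0, 0, 0, 0, 0.088, 0, 0, 0, 0, 0, 0, 0.088, 0, 0, 0, 0, 0, 0, 0.088, 0, 0, 0, 0, 0, -0.8, 0.088, 0, 0, 0, 0, 0, -1.6, 0.088, 0, 0, 0, 0, 0, -2, 0.088, 0, 0, 0, 0, 0, -2, 0.088, 0, 0, 0, 0, 0, -2, 0.088]' | python3 drive.py
python3 - <<'E'
from h import *
find(.09,tag="w14")
cv2.imwrite("pics/scene2.png",cv2.resize(arm.camera("scene")[120:330,40:320],None,fx=2.5,fy=2.5,interpolation=cv2.INTER_CUBIC))
im=arm.camera("top"); C=cam("top")
for b in blobs(white(im),.062,C,400,700): print(*b)
# warmer: minAreaRect of the white slab, corners at z=.022
for c in cv2.findContours(white(im),cv2.RETR_EXTERNAL,cv2.CHAIN_APPROX_NONE)[0]:
    if 6000<cv2.contourArea(c)<9000:
        g=ground(c.reshape(-1,2),.022,C).astype(np.float32); r=cv2.minAreaRect(g); print("slab",r,cv2.boxPoints(r).round(4).tolist())
E
```

```text
clock: 34.58
tcp_pos: [0.4492, -0.4102, 0.0995]
tool_rot: [-2.221, -2.221, 0.0]
force: [0.6, 0.6, -0.6]
width: 0.064
grasp_force: 15.0
clock: 35.25
tcp_pos: [0.45, -0.4107, 0.2011]
tool_rot: [2.22, 2.219, 0.0]
force: [0.2, 0.1, -0.4]
width: 0.0879
grasp_force: 0.0
t 35.25 tcp [ 0.45   -0.4107  0.2011] w 0.0879 g 0.0
 at [ 0.448  -0.4071] r 0.0347 px [279. 202.] n 10 tool dxy [ 0.0035 -0.002 ]
[302. 298.] 597.5 [ 0.3144 -0.0292] 0.0415
[188. 291.] 612.5 [0.34   0.2493] 0.0351
[263. 236.] 565.0 [0.4775 0.0606] 0.0345
[151. 162.] 406.5 [0.6736 0.356 ] 0.0341
[ 88. 105.] 543.0 [0.8431 0.5442] 0.0394
slab ((0.28662970662117004, -0.6126576662063599), (0.15591128170490265, 0.32935047149658203), 83.51988220214844) [[0.11420000344514847, -0.671500027179718], [0.4415000081062317, -0.7087000012397766], [0.45910000801086426, -0.5537999868392944], [0.13179999589920044, -0.5166000127792358]]
slab ((0.6549115180969238, 0.035094618797302246), (0.15734785795211792, 0.35045409202575684), 0.5005936622619629) [[0.5746999979019165, 0.20960000157356262], [0.5777999758720398, -0.14079999923706055], [0.7350999712944031, -0.13940000534057617], [0.7321000099182129, 0.210999995470047]]
```

View pics/scene2.png

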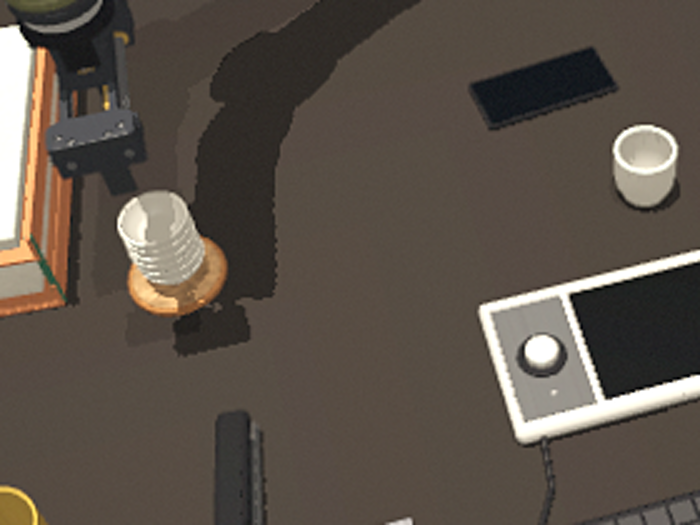

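The pile of six stands straight on the coaster at (165,245) in the crop. The top camera shows that the second cup was knocked to about (0.34, 0.25). Now the cups.

In the tool's units: 0.2 m is 4, 0.022 m is 0.44.

```bash
echo '[0, 0, 0, 0.8, 0.04, 0, 0.088, 0, 0, 0, 1.6, 0.08, 0, 0.088, 0, 0, 0, 2.4, 0.14, 0, 0.088, 0, 0, 0, 3.2, 0.18, 0, 0.088, 0, 0, 0, 4, 0.22, 0, 0.088, 0, 0, 0, 4.8, 0.26, 0, 0.088, 0, 0, 0, 5.6, 0.32, 0, 0.088, 0, 0, 0, 6.4, 0.36, 0, 0.088, 0, 0, 0, 7.2, 0.4, 0, 0.088, 0, 0, 0, 8, 0.44, 0, 0.088]' | python3 drive.py
echo '[0, 0, 0, 0.8, 0.04, 0, 0.088, 0, 0, 0, 1.4, 0.08, 0, 0.088, 0, 0, 0, 1.4, 0.08, 0.4, 0.088, 0, 0, 0, 1.4, 0.08, 0.8, 0.088, 0, 0, 0, 1.4, 0.08, 0.8, 0.088, 0, 0, 0, 1.4, 0.08, 0.8, 0.088]' | python3 drive.py
python3 - <<'E'
from h import *
find(.062,.031,tag="w15");find(.062,.031)
E
```

```text
clock: 36.23
tcp_pos: [0.4704, -0.0086, 0.1988]
tool_rot: [-2.22, -2.22, 0.003]
force: [0.6, -0.0, 0.3]
width: 0.0882
grasp_force: 0.0
clock: 36.73
tcp_pos: [0.4741, 0.0594, 0.1587]
tool_rot: [-2.219, -2.221, 0.006]
force: [0.6, 1.0, 0.1]
width: 0.088
grasp_force: 0.0
t 36.73 tcp [0.4741 0.0594 0.1587] w 0.088 g 0.0
 at [0.4766 0.0618] r 0.0316 px [286. 209.] n 14 tool dxy [0.0024 0.0025]
t 36.78 tcp [0.4749 0.0594 0.1595] w 0.0878 g 0.0
 at [0.4765 0.0618] r 0.0317 px [285. 209.] n 14 tool dxy [0.0024 0.0016]
```

View pics/w15.png

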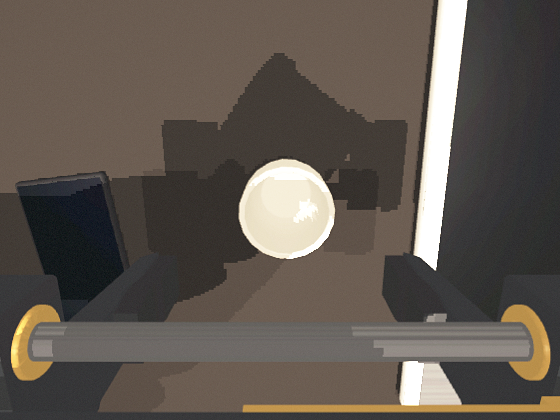

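The cup rim is at (286,209). The slab's bright near edge runs from (450,0) to (410,400), with the glass to its right. I'll measure the glass before moving the cup.

In the tool's units: 0.109 m is 2.18, 0.0018 m is 0.036.

```bash
echo '[0, 0, 0, 0.03, 0.036, 0.8, 0.088, 0, 0, 0, 0.03, 0.036, 1.6, 0.088, 0, 0, 0, 0.03, 0.036, 2.1, 0.088, 0, 0, 0, 0.03, 0.036, 2.18, 0.088, 0, 0, 0, 0.03, 0.036, 2.18, 0.088, 0, 0, 0, 0.03, 0.036, 2.18, 0.05, 0, 0, 0, 0.03, 0.036, 2.18, 0.05, 0, 0, 0, 0.03, 0.036, 2.18, 0.05, 0, 0, 0, 0.03, 0.036, 2.18, 0.05, 0, 0, 0, 0.03, 0.036, 2.18, 0.05]' | python3 drive.py 25
python3 - <<'E'
from h import *
im=cv2.imread("pics/top0.png"); C=cam("top"); m=white(im)
cs,hi=cv2.findContours(m,cv2.RETR_CCOMP,cv2.CHAIN_APPROX_NONE)
for c,h in zip(cs,hi[0]):
    if h[3]>=0 and cv2.contourArea(c)>400:
        g=ground(c.reshape(-1,2),.022,C).astype(np.float32); r=cv2.minAreaRect(g); print("hole",np.round(r[0],4),np.round(r[1],4),r[2],cv2.contourArea(c))
# button circle
b=im[150:185,305:340]; print(pix([[.653,-.096,.032]],C))
st={"tcp_pos":np.array([.4748,.0594,.159]),"tool_rot":np.array([-2.2205,-2.2205,.0])}
w=cv2.imread("pics/w15.png"); Cw=cam("wrist",st)
for row in(20,90,160,230):
    k=np.where(white(w,170)[row,400:520])[0]+400; print(row,k.min(),k.max(),ground([[k.max()+1,row]],.022,Cw).round(4), "near edge",ground([[k.min(),row]],.022,Cw).round(4))
print({k:np.round(v,4) for k,v in arm.state().items() if k in("width","grasp_force","tcp_pos")})
E
```

```text
clock: 37.67
tcp_pos: [0.4779, 0.0611, 0.0521]
tool_rot: [2.221, 2.22, 0.003]
force: [-0.9, 0.3, 7.8]
width: 0.061
grasp_force: 25.0
hole [0.6566 0.0719] [0.1207 0.2483] 0.5209778547286987 3855.5
hole [ 0.856  -0.3473] [0.1119 0.0664] 7.669086933135986 777.0
[[323.47472817 168.43886592]]
20 437 464 [[0.5943 0.1804]] near edge [[0.576  0.1804]]
90 430 456 [[0.5947 0.1368]] near edge [[0.5762 0.1368]]
160 423 448 [[0.5953 0.0887]] near edge [[0.5765 0.0887]]
230 416 440 [[0.5959 0.0353]] near edge [[0.5769 0.0353]]
{'tcp_pos': array([0.4779, 0.0611, 0.0521]), 'grasp_force': np.float64(25.0008), 'width': np.float64(0.061)}
```

In the tool's units: 0.178 m is 3.56, 0.07 m is 1.4.

```bash
echo '[0, 0, 0, 0, 0, -0.5, 0.05, 0, 0, 0, 0, 0, -1, 0.05, 0, 0, 0, -0.16, 0.7, -1, 0.05, 0, 0, 0, -0.32, 1.4, -1, 0.05, 0, 0, 0, -0.48, 2.1, -1, 0.05, 0, 0, 0, -0.64, 2.8, -1, 0.05, 0, 0, 0, -0.76, 3.3, -1, 0.05, 0, 0, 0, -0.8, 3.56, -1, 0.05, 0, 0, 0, -0.8, 3.56, -1, 0.05, 0, 0, 0, -0.8, 3.56, -1, 0.05]' | python3 drive.py
echo '[0, 0, 0, 0, 0, 0.2, 0.05, 0, 0, 0, 0, 0, 0.3, 0.05, 0, 0, 0, 0, 0, 0.3, 0.05, 0, 0, 0, 0, 0, 0.3, 0.05]' | python3 drive.py
```

```text
clock: 38.5
tcp_pos: [0.6547, 0.0209, 0.1006]
tool_rot: [-2.222, -2.22, 0.001]
force: [-0.6, 0.1, -1.3]
width: 0.0615
grasp_force: 25.0
clock: 38.83
tcp_pos: [0.654, 0.0214, 0.0852]
tool_rot: [-2.219, -2.222, 0.003]
force: [0.1, 0.2, -1.1]
width: 0.0609
grasp_force: 25.0
```

In the tool's units: 0.0108 m is 0.216, 0.006 m is 0.12.

```bash
echo '[0, 0, 0, 0, 0.02, 0.12, 0.05, 0, 0, 0, 0, 0.02, 0.216, 0.05, 0, 0, 0, 0, 0.02, 0.216, 0.05, 0, 0, 0, 0, 0.02, 0.216, 0.05]' | python3 drive.py
echo '[0, 0, 0, 0, 0, 0, 0.088, 0, 0, 0, 0, 0, 0, 0.088, 0, 0, 0, 0, 0, 0, 0.088, 0, 0, 0, 0, 0, -0.8, 0.088, 0, 0, 0, 0, 0, -1.6, 0.088, 0, 0, 0, 0, 0, -2.4, 0.088, 0, 0, 0, 0, 0, -2.6, 0.088, 0, 0, 0, 0, 0, -2.6, 0.088, 0, 0, 0, 0, 0, -2.6, 0.088]' | python3 drive.py
python3 - <<'E'
from h import *
find(.084,.031,tag="w16")
im=arm.camera("top"); C=cam("top")
for b in blobs(white(im),.062,C,400,700): print(*b)
E
```

```text
clock: 39.17
tcp_pos: [0.656, 0.0212, 0.0748]
tool_rot: [-2.221, -2.221, 0.001]
force: [0.1, -0.2, -1.1]
width: 0.0612
grasp_force: 25.0
clock: 39.92
tcp_pos: [0.6561, 0.0209, 0.2052]
tool_rot: [2.221, 2.221, -0.0]
force: [-0.1, -0.6, -1.5]
width: 0.0879
grasp_force: 0.0
t 39.92 tcp [0.6561 0.0209 0.2052] w 0.0879 g 0.0
 at [0.655  0.0215] r 0.0315 px [280. 202.] n 10 tool dxy [ 0.0006 -0.0012]
[274. 304.] 433.5 [0.3086 0.0385] 0.0333
[189. 291.] 632.5 [0.3397 0.2491] 0.0357
[152. 161.] 422.5 [0.6742 0.3553] 0.0352
[ 88. 105.] 553.0 [0.8432 0.5446] 0.0398
```

View pics/w16.png

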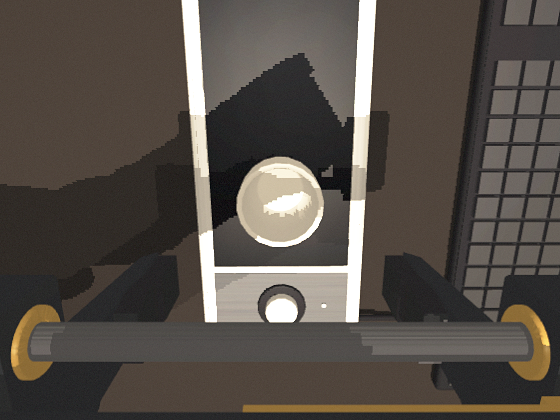

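Cup 1 is upright on the glass at (280,202). The glass borders are at columns 205 and 352 and row 266. Now the knocked cup.

In the tool's units: -0.318 m is -6.36, 0.227 m is 4.54.

```bash
echo '[0, 0, 0, 0.46, -0.64, 0, 0.088, 0, 0, 0, 0.92, -1.28, 0, 0.088, 0, 0, 0, 1.38, -1.92, 0, 0.088, 0, 0, 0, 1.84, -2.56, 0, 0.088, 0, 0, 0, 2.3, -3.2, 0, 0.088, 0, 0, 0, 2.76, -3.84, 0, 0.088, 0, 0, 0, 3.22, -4.48, 0, 0.088, 0, 0, 0, 3.68, -5.12, 0, 0.088, 0, 0, 0, 4.14, -5.76, 0, 0.088, 0, 0, 0, 4.54, -6.36, 0, 0.088]' | python3 drive.py
echo '[0, 0, 0, 0, 0, 0.4, 0.088, 0, 0, 0, 0, 0, 0.8, 0.088, 0, 0, 0, 0, 0, 1, 0.088, 0, 0, 0, 0, 0, 1, 0.088, 0, 0, 0, 0, 0, 1, 0.088]' | python3 drive.py
python3 - <<'E'
from h import *
find(.062,.031,tag="w17");find(.062,.031)
print(arm.state()["joint_pos"].round(2),arm.state()["tool_rot"])
E
```

```text
clock: 40.85
tcp_pos: [0.3356, 0.2485, 0.2039]
tool_rot: [-2.22, -2.221, 0.005]
force: [0.3, 1.5, 0.4]
width: 0.0883
grasp_force: 0.0
clock: 41.27
tcp_pos: [0.3373, 0.2475, 0.154]
tool_rot: [-2.221, -2.222, 0.006]
force: [0.7, -0.8, 0.6]
width: 0.0877
grasp_force: 0.0
t 41.27 tcp [0.3373 0.2475 0.154 ] w 0.0877 g 0.0
 at [0.3387 0.2524] r 0.0314 px [285. 207.] n 11 tool dxy [0.0049 0.0014]
t 41.32 tcp [0.3378 0.2479 0.1546] w 0.088 g 0.0
 at [0.3388 0.2525] r 0.0315 px [284. 208.] n 11 tool dxy [0.0046 0.001 ]
[-0.46  0.66 -0.45  2.25  0.77  0.39 -1.55] [-2.22160694e+00 -2.22093947e+00  1.10743349e-03]
```

```bash
echo '[0, 0, 0, 0.08, 0.02, 0.8, 0.088, 0, 0, 0, 0.08, 0.02, 1.6, 0.088, 0, 0, 0, 0.08, 0.02, 2, 0.088, 0, 0, 0, 0.08, 0.02, 2.06, 0.088, 0, 0, 0, 0.08, 0.02, 2.06, 0.088, 0, 0, 0, 0.08, 0.02, 2.06, 0.05, 0, 0, 0, 0.08, 0.02, 2.06, 0.05, 0, 0, 0, 0.08, 0.02, 2.06, 0.05, 0, 0, 0, 0.08, 0.02, 2.06, 0.05, 0, 0, 0, 0.08, 0.02, 2.06, 0.05]' | python3 drive.py 25
echo '[0, 0, 0, 0, 0, 0, 0.05, 0, 0, 0, 0, 0, -0.5, 0.05, 0, 0, 0, 0, 0, -1, 0.05, 0, 0, 0, 0, 0, -1.1, 0.05, 0, 0, 0, 0, 0, -1.1, 0.05]' | python3 drive.py
python3 - <<'E'
from h import *
print({k:np.round(v,4) for k,v in arm.state().items() if k in("width","grasp_force","tcp_pos","tool_rot")})
E
```

```text
clock: 42.2
tcp_pos: [0.3397, 0.2523, 0.0526]
tool_rot: [2.222, 2.22, 0.002]
force: [1.0, 0.1, 0.7]
width: 0.0613
grasp_force: 25.0
clock: 42.62
tcp_pos: [0.3393, 0.2525, 0.1093]
tool_rot: [-2.222, -2.221, -0.003]
force: [1.1, -0.2, -2.2]
width: 0.0614
grasp_force: 25.0
{'tcp_pos': array([0.3393, 0.2525, 0.1093]), 'tool_rot': array([-2.222 , -2.2208, -0.0026]), 'grasp_force': np.float64(24.9995), 'width': np.float64(0.0614)}
```

In the tool's units: 0.31 m is 6.2, 0.29 m is 5.8.

```bash
echo '[0, 0, 0, -0.24, 0.6, 0, 0.05, 0, 0, 0, -0.52, 1.26, 0, 0.05, 0, 0, 0, -0.8, 1.92, 0, 0.05, 0, 0, 0, -1.08, 2.58, 0, 0.05, 0, 0, 0, -1.34, 3.24, 0, 0.05, 0, 0, 0, -1.62, 3.9, 0, 0.05, 0, 0, 0, -1.9, 4.56, 0, 0.05, 0, 0, 0, -2.16, 5.22, 0, 0.05, 0, 0, 0, -2.4, 5.8, 0, 0.05, 0, 0, 0, -2.56, 6.2, 0, 0.05]' | python3 drive.py
echo '[0, 0, 0, -0.06, 0.12, 0, 0.05, 0, 0, 0, -0.06, 0.12, 0, 0.05, 0, 0, 0, -0.06, 0.12, 0.3, 0.05, 0, 0, 0, -0.06, 0.12, 0.5, 0.05, 0, 0, 0, -0.06, 0.12, 0.5, 0.05, 0, 0, 0, -0.06, 0.12, 0.5, 0.05]' | python3 drive.py
python3 - <<'E'
from h import *
wrist("w18"); print({k:np.round(v,4) for k,v in arm.state().items() if k in("width","grasp_force","tcp_pos","tool_rot")})
E
```

```text
clock: 43.45
tcp_pos: [0.6518, 0.121, 0.1067]
tool_rot: [2.224, 2.216, -0.001]
force: [-0.1, -0.5, -1.7]
width: 0.0612
grasp_force: 25.0
clock: 43.95
tcp_pos: [0.6531, 0.1218, 0.0807]
tool_rot: [-2.217, -2.223, 0.005]
force: [0.1, 0.4, -0.9]
width: 0.0616
grasp_force: 25.0
{'tcp_pos': array([0.654 , 0.122 , 0.0816]), 'tool_rot': array([-2.2186e+00, -2.2229e+00,  2.1000e-03]), 'grasp_force': np.float64(25.0), 'width': np.float64(0.0618)}
```

In the tool's units: 0.0063 m is 0.126, 0.004 m is 0.08.

```bash
echo '[0, 0, 0, 0, 0.01, 0.08, 0.05, 0, 0, 0, 0, 0.01, 0.126, 0.05, 0, 0, 0, 0, 0.01, 0.126, 0.05, 0, 0, 0, 0, 0.01, 0.126, 0.05]' | python3 drive.py
echo '[0, 0, 0, 0, 0, 0, 0.088, 0, 0, 0, 0, 0, 0, 0.088, 0, 0, 0, 0, 0, 0, 0.088, 0, 0, 0, 0, 0, -0.8, 0.088, 0, 0, 0, 0, 0, -1.6, 0.088, 0, 0, 0, -0.6, 0, -2.4, 0.088, 0, 0, 0, -1.3, 0, -2.8, 0.088, 0, 0, 0, -2, 0, -2.8, 0.088, 0, 0, 0, -2.7, 0, -2.8, 0.088, 0, 0, 0, -3.4, 0, -2.8, 0.088]' | python3 drive.py
echo '[0, 0, 0, -0.3, 0, 0, 0.05, 0, 0, 0, -0.3, 0, 0, 0.02, 0, 0, 0, -0.3, 0, 0, 0, 0, 0, 0, -0.3, 0, 0, 0, 0, 0, 0, -0.3, 0, 0, 0]' | python3 drive.py
python3 - <<'E'
from h import *
find(.084,.031,tag="w19",lim=.25); find(.032,.015,tol=.004,lim=.1)
E
```

```text
clock: 44.33
tcp_pos: [0.6557, 0.1212, 0.0758]
tool_rot: [2.221, 2.221, -0.0]
force: [0.3, -0.3, -1.9]
width: 0.0618
grasp_force: 25.0
clock: 45.17
tcp_pos: [0.656, -0.0509, 0.2171]
tool_rot: [2.22, 2.22, 0.002]
force: [-0.2, -0.1, -0.3]
width: 0.0879
grasp_force: 0.0
clock: 45.58
tcp_pos: [0.6557, -0.0603, 0.2161]
tool_rot: [-2.216, -2.225, -0.003]
force: [-0.0, 0.4, -0.4]
width: 0.0567
grasp_force: 0.0
t 45.58 tcp [ 0.6557 -0.0603  0.2161] w 0.0567 g 0.0
 at [0.6547 0.0198] r 0.0306 px [281.  84.] n 13 tool dxy [ 0.0801 -0.0007]
t 45.63 tcp [ 0.6557 -0.0607  0.2161] w 0.0528 g 0.0
```

View pics/w19.png

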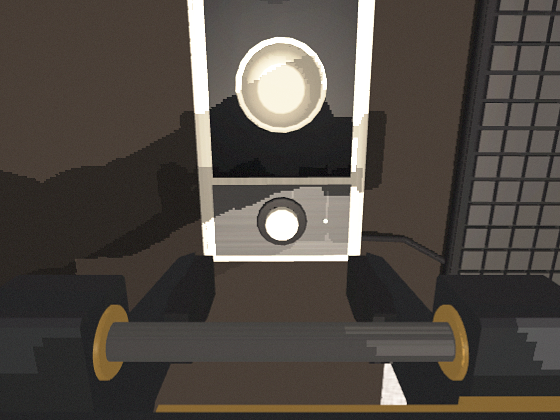

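Cup 1 shows at (281,84) and the button at (282,225). I'll locate the button and close the fingers.

```bash
echo '[0, 0, 0, 0, 0, 0, 0, 0, 0, 0, 0, 0, 0, 0, 0, 0, 0, 0, 0, 0, 0, 0, 0, 0, 0, 0, 0, 0, 0, 0, 0, 0, 0, 0, 0, 0, 0, 0, 0, 0, 0, 0, 0, 0, 0, 0, 0, 0, 0, 0, 0, 0, 0, 0, 0, 0]' | python3 drive.py 10
python3 - <<'E'
from h import *
st,im,C=wrist(); p=st["tcp_pos"]; print(p.round(4),st["width"])
for v in(150,180,210,235):
    m=white(im,v,60)[190:250,255:310]
    for c in cv2.findContours(m,cv2.RETR_EXTERNAL,cv2.CHAIN_APPROX_NONE)[0]:
        if cv2.contourArea(c)>300:
            c=c.reshape(-1,2)+[255,190]; c0,r=circ(ground(c,.032,C)); print(v,c.mean(0),c0.round(4),r.round(4))
im=arm.camera("top"); C=cam("top"); cv2.imwrite("pics/top2.png",im)
E
```

```text
clock: 46.35
tcp_pos: [0.6557, -0.0638, 0.2158]
tool_rot: [2.222, 2.221, 0.0]
force: [0.2, 0.0, 0.7]
width: 0.0004
grasp_force: 0.0
[ 0.6557 -0.0638  0.2158] 0.0004003142915795509
150 [281.53125 219.53125] [ 0.656  -0.0956] 0.0146
180 [281.69662921 220.61797753] [ 0.6559 -0.0958] 0.0143
210 [281.60227273 220.53409091] [ 0.656  -0.0959] 0.014
235 [281.74712644 220.70114943] [ 0.656 -0.096] 0.0139
```

View pics/top2.png

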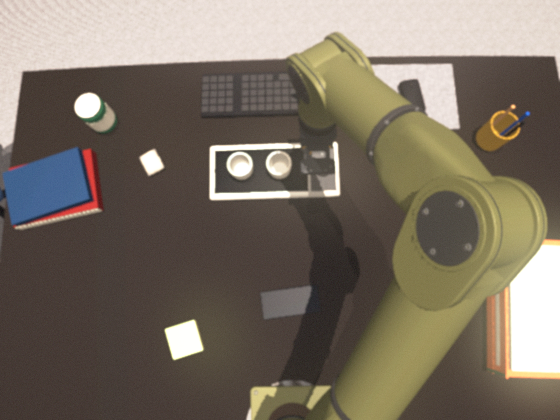

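Both cups stand on the glass at (239,165) and (278,164), and the gripper is near the button. Next I'll press it.

In the tool's units: 0.09 m is 1.8, -0.031 m is -0.62.

```bash
echo '[0, 0, 0, -0.62, 0, 0.4, 0, 0, 0, 0, -0.62, 0, 1.1, 0, 0, 0, 0, -0.62, 0, 1.8, 0, 0, 0, 0, -0.62, 0, 2.5, 0, 0, 0, 0, -0.62, 0, 3.1, 0, 0, 0, 0, -0.62, 0, 3.26, 0, 0, 0, 0, -0.62, 0, 3.26, 0, 0, 0, 0, -0.62, 0, 3.26, 0]' | python3 drive.py
echo '[0, 0, 0, 0, 0, 0.08, 0, 0, 0, 0, 0, 0, 0.16, 0, 0, 0, 0, 0, 0, 0.2, 0, 0, 0, 0, 0, 0, 0.2, 0, 0, 0, 0, 0, 0, 0.2, 0]' | python3 drive.py
```

```text
clock: 47.12
tcp_pos: [0.6565, -0.0944, 0.0539]
tool_rot: [2.221, 2.221, 0.002]
force: [0.4, 0.2, 0.0]
width: 0.0005
grasp_force: 0.0
clock: 47.53
tcp_pos: [0.6579, -0.0943, 0.0447]
tool_rot: [2.219, 2.219, 0.006]
force: [2.5, 0.2, 4.4]
width: 0.0004
grasp_force: 2.4
```

```bash
echo '[0, 0, 0, 0, 0, 0.06, 0, 0, 0, 0, 0, 0, 0.1, 0, 0, 0, 0, 0, 0, 0.12, 0, 0, 0, 0, 0, 0, 0.12, 0]' | python3 drive.py
echo '[0, 0, 0, 0, 0, 0.04, 0, 0, 0, 0, 0, 0, 0.04, 0, 0, 0, 0, 0, 0, 0.04, 0]' | python3 drive.py
```

```text
clock: 47.87
tcp_pos: [0.6581, -0.0943, 0.0439]
tool_rot: [2.218, 2.217, 0.005]
force: [-9.0, -1.2, 39.7]
width: 0.0003
grasp_force: 19.6
clock: 48.12
tcp_pos: [0.6581, -0.0943, 0.0437]
tool_rot: [2.218, 2.216, 0.004]
force: [-12.9, -1.8, 49.9]
width: 0.0003
grasp_force: 25.2
```

The force rose to 50 N with no further travel, and the tip height reads about 30 mm, so the closed fingers (35 mm wide) may be resting on the dark ring around the button. To be sure, I'll press again with a single fingertip, keeping the other finger off the near side of the slab.

```bash
echo '[0, 0, 0, 0, 0, -0.4, 0, 0, 0, 0, 0, 0, -1, 0, 0, 0, 0, 0, -0.4, -1, 0.078, 0, 0, 0, 0, -0.97, -1, 0.078, 0, 0, 0, 0, -0.97, -1, 0.078, 0, 0, 0, 0, -0.97, -1, 0.078, 0, 0, 0, 0, -0.97, -1, 0.078, 0, 0, 0, 0, -0.97, -1, 0.078, 0, 0, 0, 0, -0.97, -1, 0.078, 0, 0, 0, 0, -0.97, -1, 0.078]' | python3 drive.py
python3 - <<'E'
from h import *
st,im,C=wrist("w20"); print(st["tcp_pos"].round(4),st["width"],arm.tip_reach)
g=cv2.cvtColor(im,cv2.COLOR_BGR2GRAY); p=pix([[.656,-.0955,.032]],C)[0]; print(p)
x,y=p.round().astype(int); print(g[max(y-45,0):y+45:5,x-45:x+46:5])
E
```

```text
clock: 48.95
tcp_pos: [0.6079, -0.0946, 0.0846]
tool_rot: [2.222, 2.221, 0.001]
force: [0.7, 0.3, 0.1]
width: 0.052
grasp_force: 0.0
[ 0.6079 -0.0946  0.0846] 0.05197513727995446 0.014
[373.49301037 241.03493728]
[[ 43  37  40  35  40  39  24  17   6  16  17   8  93  88  86  32  36  35
   40]
 [ 41  35  39  37  20  16  17  18  10  11  19   6  16  29  88  38  40  38
   40]
 [ 38  41  36   6  19  11   0  11  20   8   7  17  18  33  31  41  42  38
   41]
 [ 40  41  18  17  14  25  13  23  99  96  96  21  23  36  39   7  34  38
   36]
 [ 34  28  14   6  15  24  93  90  94  94  95  97  94  37  38  10  18  36
   40]
 [ 37   7  15   8   5  91  92 105 101 101 100 100  99 146  28   9   9  36
   39]
 [ 40   8  15  10  89  91 108 105 102 102 101 105 102 231 107   7  10  41
   36]
 [ 34  20  13  18  92 100 104 101 102  99 101 101  98 230 217  17  15  45
   38]
 [ 35  11   3  54  93 101 100 100  97  99 141 102  99 222 216   9  11  40
   38]
 [ 23  11  13  12  96 100 101 100  99 101 141  96  96 221 217  18  12  35
   34]
 [ 43  15  15  14  94 105 101 103 102  98 143  99 100 226 224   0  15  36
   39]
 [ 37  14  10  14  92 101 100 103 101 100 141  99 102  99 102  14  40  35
   40]
 [ 32  37  13  18  18   7  12  22  23  64 140 101  99 103   6  31  39  38
   38]
 [ 93  92  87  21  17  19  22  14  21  17  15 101 101   7  33  36  40  40
   37]
 [ 86  83  87  18  21  16  22  14  19  15  23  17  26  84  80  31  34  36
   36]
 [ 93  92  89  16  22  11  16  14  23  23  18  17  68  88  90  87  85  90
   89]
 [ 85  89  88  20  19  23  13  12  20  14  16  20  19  84  88  84  83  88
   82]
 [ 84  84  84  17  19  18  20  17  12   5  19  23  18  22  84  84  83  84
   80]]
```

The rows are not in the units I measure in: shifts go in units of 50 mm. I convert before sending: 0.033 m is 0.66, 0.02 m is 0.4.

```bash
echo '[0, 0, 0, 0, 0, 0, 0.078, 0, 0, 0, 0, 0, 0, 0.078, 0, 0, 0, 0, 0, 0, 0.078, 0, 0, 0, 0, 0, 0, 0.078, 0, 0, 0, 0, 0, 0.4, 0.078, 0, 0, 0, 0, 0, 0.66, 0.078, 0, 0, 0, 0, 0, 0.66, 0.078, 0, 0, 0, 0, 0, 0.66, 0.078]' | python3 drive.py
echo '[0, 0, 0, 0, 0, 0.06, 0.078, 0, 0, 0, 0, 0, 0.1, 0.078, 0, 0, 0, 0, 0, 0.1, 0.078]' | python3 drive.py
echo '[0, 0, 0, 0, 0, 0.04, 0.078, 0, 0, 0, 0, 0, 0.04, 0.078]' | python3 drive.py
echo '[0, 0, 0, 0, 0, 0.04, 0.078, 0, 0, 0, 0, 0, 0.04, 0.078]' | python3 drive.py
```

```text
clock: 49.67
tcp_pos: [0.6064, -0.0949, 0.0511]
tool_rot: [-2.22, -2.22, 0.003]
force: [0.8, 0.6, -0.4]
width: 0.0781
grasp_force: 0.0
clock: 49.92
tcp_pos: [0.6075, -0.0946, 0.0472]
tool_rot: [2.221, 2.221, 0.001]
force: [-1.4, -0.9, 2.5]
width: 0.0779
grasp_force: 1.6
clock: 50.08
tcp_pos: [0.6075, -0.0946, 0.0452]
tool_rot: [2.221, 2.221, 0.001]
force: [-1.7, -0.5, 5.4]
width: 0.0778
grasp_force: 2.2
clock: 50.25
tcp_pos: [0.6075, -0.0946, 0.0443]
tool_rot: [2.221, 2.221, 0.001]
force: [-3.2, -0.0, 11.9]
width: 0.078
grasp_force: 5.8
```

A linear spring ramp to about 5 N followed by a hard stop at the same height means the button is fully down, and the first press was full too. I'll add a small firm push, then release and retreat.

```bash
echo '[0, 0, 0, 0, 0, 0.02, 0.078, 0, 0, 0, 0, 0, 0.02, 0.078]' | python3 drive.py
echo '[0, 0, 0, 0, 0, -0.4, 0.078, 0, 0, 0, 0, 0, -1.2, 0.078, 0, 0, 0, 0, 0, -2, 0.078, 0, 0, 0, 0, 0, -2.8, 0.078, 0, 0, 0, 0, 0, -3.6, 0.078, 0, 0, 0, 0, -0.8, -3.6, 0.078, 0, 0, 0, 0, -1.6, -3.6, 0.078, 0, 0, 0, 0, -2.4, -3.6, 0.078, 0, 0, 0, 0, -3.2, -3.6, 0.078, 0, 0, 0, 0, -3.2, -3.6, 0.078]' | python3 drive.py
python3 - <<'E'
from h import *
C=cam("scene"); im=arm.camera("scene"); cv2.imwrite("pics/scene3.png",im)
a=cv2.imread("pics/scene0.png")
for n,P in (("cup1",[.656,.021,.084]),("cup2",[.655,.121,.084]),("pile",[.4495,-.409,.09])):
    x,y=pix([P],C)[0]; print(n,(x,y))
    for b in blobs(white(im,110)[int(y)-30:int(y)+40,int(x)-30:int(x)+30].copy(),0,C,100): print("  ",b[0]+[int(x)-30,int(y)-30],b[1])
im=arm.camera("top"); C=cam("top"); h=white(im); print("top cups:")
roi=np.zeros_like(h); q=pix([[.705,.185,.022],[.705,-.04,.022],[.605,.185,.022],[.605,-.04,.022]],C).astype(int); (x0,y0),(x1,y1)=q.min(0),q.max(0)
roi[y0:y1,x0:x1]=h[y0:y1,x0:x1]
for b in blobs(roi,.084,C,200): print(b[0],b[1],b[2]-[.0018,.0008],b[3])
for b in blobs(h,.09,C,350,800): print("white",*b)
E
```

```text
clock: 50.42
tcp_pos: [0.6076, -0.0946, 0.0442]
tool_rot: [2.22, 2.22, 0.001]
force: [-5.6, -0.6, 18.3]
width: 0.0779
grasp_force: 9.1
clock: 51.25
tcp_pos: [0.4349, -0.0961, 0.2202]
tool_rot: [-2.212, -2.22, 0.023]
force: [-1.2, -0.4, -0.7]
width: 0.0781
grasp_force: 0.0
cup1 (np.float64(304.48644479120503), np.float64(233.13671211605367))
   [305. 237.] 934.5
cup2 (np.float64(346.62837447090783), np.float64(222.3385823194365))
   [350. 226.] 959.5
pile (np.float64(100.42359810651251), np.float64(206.03585840011888))
   [105. 214.] 927.5
top cups:
[253. 173.] 2384.5 [0.6775 0.0536] 0.107
white [445. 249.] 500.0 [ 0.3858 -0.3969] 0.0927
white [543. 224.] 575.5 [ 0.484  -0.6348] 0.048
white [152. 161.] 448.0 [0.6644 0.3467] 0.0351
white [104. 119.] 373.5 [0.7933 0.4894] 0.0412
white [ 87. 106.] 571.0 [0.8299 0.5297] 0.0393
```

```bash
echo '[0, 0, 0, 0, 0, 0, 0.078, 0, 0, 0, 0, 0, 0, 0.078, 0, 0, 0, 0, 0, 0, 0.078, 0, 0, 0, 0, 0, 0, 0.078]' | python3 drive.py
python3 - <<'E'
from h import *
C=cam("top"); print(pix([[.657,.122,.084],[.658,.022,.084]],C).round())
im=arm.camera("top"); g=white(im,150)
# bright cup rims on the dark glass
for x0,x1 in((220,258),(260,298)):
    ys,xs=np.where(g[148:188,x0:x1]); print(xs.mean()+x0,ys.mean()+148,xs.min()+x0,xs.max()+x0,ys.min()+148,ys.max()+148)
print(arm.state()["tcp_pos"])
E
```

```text
clock: 51.68
tcp_pos: [0.4485, -0.0945, 0.2218]
tool_rot: [2.222, 2.221, 0.002]
force: [-0.2, 0.3, -0.3]
width: 0.0784
grasp_force: 0.0
[[238. 163.]
 [278. 162.]]
239.12884333821376 162.40263543191801 220 257 148 178
278.3876923076923 162.30307692307693 260 297 148 178
[ 0.44816953 -0.0945473   0.22173122]
```

Both cups are where they should be to within about 1 px, the pile is intact, and the robot is clear of everything.

```bash
python3 -c "
from plant import arm
print(arm.job_done())"
```

```text
the job is handed in; nothing more can be done
None
```

I handed the job in: all six covers are nested in one straight pile in the middle of the coaster, and both cups stand upright on the glass (one had been knocked aside and was picked up from its new place). With the cups in place I pressed the button fully down and released it, twice because the first press was unclear and reached about 50 N through the closed fingertips.

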